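# Shut the soap mould and shoot its bolt

### The arm

A 6-joint arm with a two-finger parallel gripper is mounted at the origin on the work surface. World frame = base frame: x ahead of the robot, y to its left, z up, the work surface at z = 0. Lengths are in m, angles in rad, forces in N, time in s.
With the tool pointing down it reaches from about 0.325 to 0.775 m from the base axis. Payload 5.5 kg.
Tool frame: the origin (TCP) lies midway between the tips of the shut fingers; the grasp point (between the pads) lies 19 mm behind it (tcp_to_grasp is the distance from the TCP to the grasp point, in m); x points along the fingers, y is the direction in which the jaws open and shut, and the axes are right-handed (so a half turn about x gives the same grasp; the last joint's range is limited). The gripper opens to 88 mm and grips with 3 to 60 N. Pads are 20 mm wide; open, the fingers measure 115 mm over their backs; the gripper's body (75 mm by 178 mm) begins 61 mm behind the grasp point.
Start: joints at [-1.383, 0.091, 1.231, -0, 1.82, -0.057], TCP at [0.145, -0.582, 0.223] pointing down, gripper open.
Joint ranges: [-2.87, 2.87], [-0.86, 2.18], [0.17, 2.46], [-1.51, 4.65], [0.06, 2.69], [-2.65, 2.65]. Speed limits (rad/s): [2.57, 2.57, 3.01, 3.14, 3.14, 3.14].

### API

Orientations are given as a rotation vector (axis times angle).
In Python, from plant import read_state, grab_frame, sign_off, tcp_to_grasp gives the robot as it stands.
- The arm moves only by the tool carry_out, never from a script. Its argument "increments" is a list of rows, each a list of 3 entries, a list of its own where there are three numbers: the shift along the tool's x, y, z normalised to -1 to 1, where 1 is 0.025 m, then the turn, a rotation vector about the tool's x, y, z normalised to -1 to 1, where 1 is 4 degrees, then the gripper command: -1 is fully open, 1 is shut, values between are in proportion. A call has 1 to 5 rows; each row shifts and turns the pose as measured when the row begins, along the tool's axes as they then stand; what a row does not reach is not made up. A row lasts 1/12 s, in which the tool goes at most 41.7 mm and 7.16 degrees, less where a joint would pass 70% of its speed; a pose out of reach is approached as far as the arm can. A call with a number of a shift or a turn outside -1 to 1 is refused whole. A call with a gripper value outside its range is refused whole. The fingers move at their own pace and stop on an object; the grip force is fixed at half the most. Time passes only in rows, so rows that do not move let the fingers close. It gives the time, the measured TCP pose, the force and the opening at its end, in the units of the state.
- read_state(): the state, without advancing time (a new reading comes with each control period).
- grab_frame(name): name is "scene" or "top" or "wrist"; returns a dict with "frame" (384x512x3 uint8, red, green, blue), "range_z" (384x512 float32, m along the optical axis (not along the pixel's ray), 0 where there is no reading), "fx", "fy", "cx", "cy" (pixels), "extrinsics" (4x4, takes a point from world to camera coordinates); the wrist camera has in their place "mount" (4x4, takes a point from camera to tool coordinates, whose origin is the TCP and whose axes are the tool frame's). Camera axes: x right, y down, z forward; pixel columns grow to the right and rows downward; lengths in m; the calibration is good to about 2 mm. A picture is of the moment at which its call begins: read the wrist's pose just before it.
- sign_off(): hands the job in, once; it reports no verdict.
The state is a dict: "clock": time; "qpos": joint angles; "qd": joint speeds; "joint_torque": joint torques, N m; "ee_pos": TCP position; "ee_rot": TCP orientation; "wrist_force": force on the tool from outside, world axes, zero at the start; "moment": the same for the moment, N m; "width": opening from 0.0 (shut) to 1.0 (fully open).
Only numpy, scipy, OpenCV 4.12 (cv2) and the standard library are available. Lean on these libraries where they do the work, as an engineer would, in place of code of your own. Each camera call takes 0.05 s, during which the arm holds its last target.

### The job

Press the soap mould's lid down until it is fully shut, then bolt it: lift the bolt's handle out of its rear notch, slide the bolt towards the front into its keeper, feel for the front notch, lower the handle fully into it and let go. Handle the bolt gently: do not squeeze it hard, ram it, or force the handle down where there is no notch. Leave the other things on the bench where they are.

Things in the scene. Friction and masses are not known exactly. Their poses are not given: they have to be found in the camera images.
- mould: Fixed plywood soap mould, 340 (x) x 400 (y) x 110 mm high; origin at the centre of its underside; its -x side is the front, facing the robot. Lid: x -128 to +138, y -173 to +173, its top level with the rim (z 110) when shut, hinged at x +140, z 110. A steel barrel bolt lies on the lid along y = 0, its axis 22 mm above the lid's top; guides and keeper are within 25 mm of y = 0, up to 34 mm high.
- rear_guide (a point): Middle of the foot of the bolt's rear guide (28 mm long) on the lid's top; mould x -21 when shut. The rear notch, where the handle starts, is just in front of it. Then comes the front guide, a slotted barrel 61 mm long: its left (+y) side wall holds the handle up, save at the front notch, a 12 mm gap in that wall 24 to 36 mm behind the guide's front end.
- keeper (a point): Middle of the foot of the keeper, a staple 50 mm wide and 33 mm high on the mould's front rail that takes the bolt's nose: at mould x -148, z 110. Fixed.
- lid (a joint): Angle of the lid, rad: 0 fully shut, grows as its front edge rises; starts 0.12 to 0.30. Stiff hinge: the lid stays where it is left; some 3 to 8 N down near its front edge shuts it, about 20 N up there would raise it.
- bolt_rod (a joint): Slide of the bolt, m: 0 drawn back (starts 0 to 0.003), grows to the front (-x of the mould). Friction 2.5 N; slides only with its handle up. The front guide was screwed on by eye, up to 12 mm either way, and is not measured: the middle of the front notch is met somewhere from 0.041 to 0.065, and gives the 8 mm stem only 4 mm of play in all. The slot runs on to a collar that stops the bolt 16 mm past that.
- bolt_turn (a joint): Turn of the bolt and handle about the bolt's axis, rad: 0 fully down in a notch (the handle then points to the mould's +y side, 15 degrees above level), 1.31 upright; grows as it is lifted, to 1.85. Free to slide from about 0.95 to 1.7; between the notches the barrel's side wall holds it up at 0.86 (0.7 if pressed). Stiff: it stays where it is put and needs a light push (under 1 N) to go down.
- bolt_handle: Steel handle: a flat stem 8 mm wide, square to the bolt's axis, with an 18 mm ball knob on its end; origin on the bolt's axis, x along it (mould +x). All forces on it added up (both fingers' squeeze, push, reaction of the barrel) must stay under 45 N; the barrel's wall, 10 mm from the axis, returns a push at the knob fourfold: squeeze with 5 N or less, push down with 4.
- knob (a point): Centre of the 18 mm ball knob at the end of the handle, 42 mm from the bolt's axis. 33 mm above the lid's top when down in a notch, 64 mm above it when upright. Its sides towards mould +x and -x are free for fingers.
- bar_a: Bystander: loose soap bar 85 x 55 x 32 mm left of the mould, origin under its centre; leave alone.
- bar_b: Bystander: a soap bar of the same size lying on bar_a; leave alone.
- bar_c: Bystander: another loose soap bar left of the mould; leave alone.
- beaker: Bystander: clear plastic beaker, 80 mm wide, 100 mm high, right of the mould; leave alone.
- oil: Bystander: amber oil bottle, 64 mm wide, 170 mm high, right of the mould; leave alone.
- scraper: Bystander: bench scraper, 110 x 85 x 18 mm, lying right of the mould; leave alone.

How it is judged:
On the way, in this order (a step that is already met when the one before it is completed fails the run):
1. the lid is pressed fully shut (value of joint lid below 0.008 rad), for 0.2 s.
2. the handle is lifted clear of the rear notch (value of joint bolt_turn above 0.8 rad), for 0.1 s.
3. the bolt is slid forward (value of joint bolt_rod above 0.036 m), for 0.1 s.
At the end, for the whole second after the job is handed in: The lid is shut (under 0.008 rad), the bolt stands forward (slid more than 36 mm, its nose in the keeper), its handle lies fully down in the front notch (under 0.12 rad) and at rest, and the robot touches nothing (value of joint lid below 0.008 rad and value of joint bolt_rod above 0.036 m and value of joint bolt_turn below 0.12 rad and linear speed of bolt_handle below 0.01 m/s).
It fails at once if the bolt's handle is loaded with more than 45 N in all (squeeze, push and the barrel's reaction added up) (contact force between bolt_handle and anything else above 45 N).
It fails at once if a bystander is moved by more than 25 mm (distance of any of bar_a, bar_b, bar_c, beaker, oil, scraper from where it was at the start of the episode above 0.025 m).
It also fails if it takes over 72 s, if anything falls off the work surface, if the arm or the gripper's body presses on something with over 40 N, if the wrist force passes 120 N, or if a joint passes its speed limit or range.

## Working session

There is one attempt and no reset: what is moved stays moved. The work goes in short steps, Python scripts to look and compute and a tool call to move; the robot and the scene stay as the last step left them, time stands still between calls to the robot, and variables do not carry over. Pictures are saved under pics/ and viewed, and the job is handed in when it is done.

Besides the shell and the picture viewer there is one more tool, called as name([rows], argument=value, ...), one row to a line, values as JSON. carry_out: Moves the arm, as the interface text tells. Its arguments: {"type":"object","properties":{"increments":{"type":"array","items":{"type":"array"}}},"required":["increments"]}

```bash
ls; mkdir -p pics
python3 - <<'E'
from plant import *
import cv2,numpy as np
s=read_state()
for k,v in s.items(): print(k,np.round(v,4))
print(tcp_to_grasp)
for n in("scene","top"):
    f=grab_frame(n); cv2.imwrite(f"pics/{n}0.png",cv2.cvtColor(f["frame"],cv2.COLOR_RGB2BGR))
    np.savez(f"{n}0.npz",**f)
    print(n,f["fx"],f["fy"],f["cx"],f["cy"]);print(np.round(f["extrinsics"],4))
E
```

```text
pics
clock 0.0
qpos [-1.3827  0.0919  1.2319 -0.      1.8198 -0.0567]
qd [-0.0014 -0.001   0.0005 -0.0001 -0.0008 -0.0008]
joint_torque [-6.00000e-04 -4.46450e+01 -4.06446e+01  6.96000e-02  2.93000e-02
 -1.00000e-04]
ee_pos [ 0.1454 -0.5818  0.2215]
ee_rot [ 2.092   0.2594 -2.0923]
wrist_force [-0.3157 -0.5607  0.9685]
moment [-0.0171  0.0051  0.0175]
width 1.0007
0.0187
scene 375.74278271416426 375.74278271416426 260.90534145800996 194.4799419135275
[[-0.3926  0.9197 -0.0071  0.1971]
 [ 0.6895  0.2892 -0.6641 -0.3099]
 [-0.6087 -0.2656 -0.7476  1.3241]
 [ 0.      0.      0.      1.    ]]
top 394.659364781294 394.659364781294 258.6599408659327 187.3505238099231
[[ 0.0256 -0.9996 -0.0137  0.0069]
 [-0.9921 -0.0237 -0.1231  0.5797]
 [ 0.1227  0.0168 -0.9923  1.0047]
 [ 0.      0.      0.      1.    ]]
```

View pics/scene0.png

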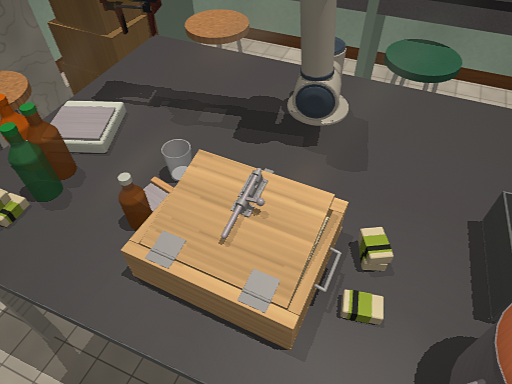

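View pics/top0.png

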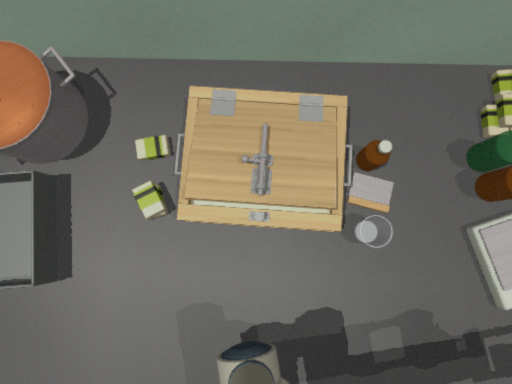

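The top view shows the lid ajar, hinges at the back (row ~100), the keeper at about (259,216) and the knob at about (245,160). Zooming in.

```bash
cat > h.py <<'E'
import numpy as np,cv2
from scipy.spatial.transform import Rotation as R
def cloud(f,T=None):
    z=np.asarray(f["range_z"],float);h,w=z.shape
    u,v=np.meshgrid(np.arange(w),np.arange(h))
    p=np.stack([(u-f["cx"])/f["fx"]*z,(v-f["cy"])/f["fy"]*z,z],-1)
    if T is None: T=np.linalg.inv(f["extrinsics"])
    q=p@T[:3,:3].T+T[:3,3]; q[z==0]=np.nan
    return q
def wristT(f,s):
    T=np.eye(4);T[:3,:3]=R.from_rotvec(s["ee_rot"]).as_matrix();T[:3,3]=s["ee_pos"]
    return T@np.asarray(f["mount"])
def ray_plane(f,uv,z,T=None):
    if T is None: T=np.linalg.inv(f["extrinsics"])
    d=T[:3,:3]@np.array([(uv[0]-f["cx"])/f["fx"],(uv[1]-f["cy"])/f["fy"],1.]);o=T[:3,3]
    return o+d*(z-o[2])/d[2]
E
python3 - <<'E'
from h import *
f=dict(np.load("top0.npz"));q=cloud(f)
# fixed rim top: |z-0.11|<5mm within mould region
m=np.zeros(q.shape[:2],bool);m[80:240,170:360]=1
hsv=cv2.cvtColor(f["frame"],cv2.COLOR_RGB2HSV)
wood=(hsv[...,1]>80)&(hsv[...,0]>8)&(hsv[...,0]<28)
zz=q[...,2]
mm=m&wood&(zz>0.085)
c,_=cv2.findContours(mm.astype(np.uint8),cv2.RETR_EXTERNAL,cv2.CHAIN_APPROX_NONE)
c=max(c,key=cv2.contourArea)
uv=cv2.boxPoints(cv2.minAreaRect(c));print(uv)
P=np.array([ray_plane(f,p,0.11) for p in uv]);print(P.round(4),P.mean(0))
print(np.linalg.norm(np.roll(P,1,0)-P,axis=1))
for (u,v) in [(259,216),(263,185),(245,160),(264,130),(260,208),(220,200),(300,200),(240,120),(290,120),(188,88)]:
    print(u,v,q[v,u].round(4))
a=cv2.resize(f["frame"][80:240,170:370],None,fx=4,fy=4,interpolation=cv2.INTER_CUBIC);cv2.imwrite("pics/topz.png",a[...,::-1])
f=dict(np.load("scene0.npz"))
a=cv2.resize(f["frame"][150:250,180:360],None,fx=4.4,fy=4.4,interpolation=cv2.INTER_CUBIC);cv2.imwrite("pics/scz.png",a[...,::-1])
E
```

```text
[[176.37619  220.66942 ]
 [185.11606   85.201035]
 [349.33572   95.79585 ]
 [340.59586  231.26424 ]]
[[ 0.4839  0.2178  0.11  ]
 [ 0.8266  0.2131  0.11  ]
 [ 0.8073 -0.2017  0.11  ]
 [ 0.4684 -0.1799  0.11  ]] [0.64657148 0.01232412 0.11      ]
[0.39794858 0.34274278 0.41531079 0.33955016]
259 216 [0.4985 0.0169 0.1441]
263 185 [0.5649 0.009  0.1976]
245 160 [0.6215 0.0511 0.1922]
264 130 [0.7007 0.0101 0.1603]
260 208 [0.5217 0.0158 0.0821]
220 200 [0.5314 0.1066 0.1711]
300 200 [ 0.5357 -0.0757  0.1734]
240 120 [0.7349 0.0701 0.1231]
290 120 [ 0.7373 -0.053   0.1239]
188 88 [0.8608 0.2282 0.0021]
```

View pics/topz.png

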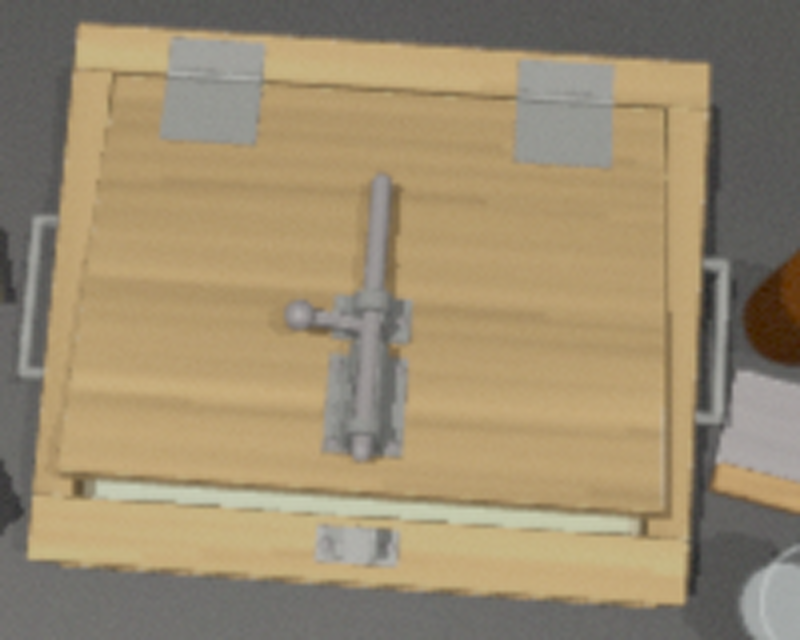

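View pics/scz.png

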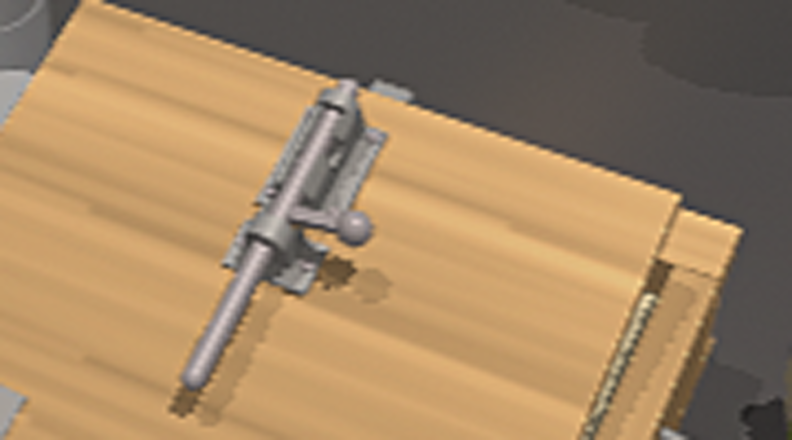

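Run:
```python
from h import *
f=dict(np.load("top0.npz"))
c=np.array([(78,22),(710,63),(686,605),(28,560)])/4+[170-.375,80-.375]
P=np.array([ray_plane(f,p,0.11) for p in c]);print(P.round(4),P.mean(0))
print(np.linalg.norm(np.roll(P,1,0)-P,axis=1))
ex=(P[0]+P[1]-P[2]-P[3]);ey=P[0]+P[3]-P[1]-P[2]
print(np.arctan2(ex[1],ex[0]),np.arctan2(-ey[0],ey[1]))
ya=(np.arctan2(ex[1],ex[0])*340+np.arctan2(-ey[0],ey[1])*400)/740
C=P.mean(0);Rm=R.from_euler('z',ya).as_matrix();C[2]=0
print(ya,C)
k=ray_plane(f,np.array([358,545])/4+[169.6,79.6],0.143);print('keeper mould',(Rm.T@(k-C)).round(4))
q=cloud(f);m=(q-C)@Rm
# lid angle: points on lid area
s=(m[...,0]>-.11)&(m[...,0]<.06)&(abs(m[...,1])>.06)&(abs(m[...,1])<.16)&(m[...,2]>.09)
a=np.polyfit(m[s][:,0],m[s][:,2],1);print('lid slope',a,'angle',-np.arctan(a[0]),'z at hinge',np.polyval(a,.14))
s=(m[...,0]<-.132)&(m[...,0]>-.168)&(abs(m[...,1])>.04)&(abs(m[...,1])<.19)
print('front rail z',np.nanmedian(m[s][:,2]))
for (u,v) in [(300,315),(366,430),(371,300),(381,180)]:
    u2,v2=int(u/4+170),int(v/4+80);print(u,v,m[v2,u2].round(4))
np.savez("mould.npz",C=C,ya=ya)
```

```text
[[ 0.827   0.203   0.11  ]
 [ 0.8083 -0.1962  0.11  ]
 [ 0.4694 -0.1812  0.11  ]
 [ 0.4865  0.2173  0.11  ]] [0.64779565 0.01072598 0.11      ]
[0.34087596 0.39959017 0.33919978 0.39880605]
-0.04319414957958717 -0.04484845061718735
-0.044088366356668345 [0.64779565 0.01072598 0.        ]
keeper mould [-0.149  -0.0006  0.143 ]
lid slope [-0.24760485  0.14486521] angle 0.24272314127754008 z at hinge 0.11020053447484363
front rail z 0.110297441633032
300 315 [-0.0233  0.0395  0.1916]
366 430 [-0.0877 -0.0012  0.1992]
371 300 [-0.0121  0.0018  0.183 ]
381 180 [0.0661 0.0002 0.1571]
```

The mould is at (0.648, 0.011) with a yaw of -0.044 and the lid at 0.243 rad. I'll plan the approach to the lid's front edge, right of the bolt.

```bash
cat >> h.py <<'E'
M=np.load("mould.npz");C=M["C"];ya=float(M["ya"]);Rm=R.from_euler('z',ya).as_matrix()
def m2w(p): return Rm@np.asarray(p,float)+C
def w2m(p): return (np.asarray(p)-C)@Rm
def toolR(tilt=0,sgn=1):
    # tool x down (tilted so tip goes to -y by tilt deg), tool y along mould sgn*x
    x=np.array([0,-np.sin(np.radians(tilt)),-np.cos(np.radians(tilt))]);y=np.array([sgn,0,0.]);z=np.cross(x,y)
    return Rm@np.stack([x,y,z],1)
def plan(p,Rt,n,s=None):
    from plant import read_state
    s=s or read_state()
    R0=R.from_rotvec(s["ee_rot"]);p0=np.array(s["ee_pos"])
    d=(R0.inv()*R.from_matrix(Rt)).as_rotvec()
    print("total: dist",np.linalg.norm(p-p0).round(4),"turn deg",np.degrees(d).round(2))
    out=[]
    for i in range(n):
        Ri=(R0*R.from_rotvec(d*i/n))
        t=Ri.inv().apply((p-p0)/n)/.025
        out.append([list(t.round(2)),list((np.degrees(d)/n/4).round(2))])
    print("\n".join(map(str,out)))
def st():
    from plant import read_state
    s=read_state();print("t",round(float(s["clock"]),2),"mould pos",w2m(s["ee_pos"]).round(4),"F_mould",(np.array(s["wrist_force"])@Rm).round(2),"w",round(float(s["width"]),3))
    return s
E
python3 - <<'E'
from h import *
from plant import read_state
s=st();Rr=R.from_rotvec(s["ee_rot"]).as_matrix();print(Rr.round(3))
for sg in(1,-1): 
    d=(R.from_rotvec(s["ee_rot"]).inv()*R.from_matrix(toolR(0,sg))).as_rotvec();print(sg,np.degrees(d))
print(m2w([-.11,-.08,.23]))
plan(m2w([-.11,-.08,.215]),toolR(0,-1),28)
plan(m2w([-.11,-.08,.215]),toolR(0,1),28)
E
```

```text
t 0.1 mould pos [-0.4758 -0.6141  0.2216] F_mould [0.84 0.38 0.01] w 1.0
[[-0.     0.242 -0.97 ]
 [ 0.002 -0.97  -0.242]
 [-1.    -0.002 -0.   ]]
1 [-7.34476509e+01 -6.84273200e-02  8.33385498e-02]
-1 [1.06552298e+02 9.01952904e-02 7.40572282e-02]
[ 0.53437662 -0.06434813  0.23      ]
total: dist 0.6474 turn deg [1.0655e+02 9.0000e-02 7.0000e-02]
[[np.float64(0.01), np.float64(-0.58), np.float64(-0.72)], [np.float64(0.95), np.float64(0.0), np.float64(0.0)]]
[[np.float64(0.01), np.float64(-0.63), np.float64(-0.68)], [np.float64(0.95), np.float64(0.0), np.float64(0.0)]]
[[np.float64(0.01), np.float64(-0.67), np.float64(-0.63)], [np.float64(0.95), np.float64(0.0), np.float64(0.0)]]
[[np.float64(0.01), np.float64(-0.71), np.float64(-0.59)], [np.float64(0.95), np.float64(0.0), np.float64(0.0)]]
[[np.float64(0.01), np.float64(-0.75), np.float64(-0.54)], [np.float64(0.95), np.float64(0.0), np.float64(0.0)]]
[[np.float64(0.01), np.float64(-0.78), np.float64(-0.49)], [np.float64(0.95), np.float64(0.0), np.float64(0.0)]]
[[np.float64(0.01), np.float64(-0.82), np.float64(-0.44)], [np.float64(0.
[... 4957 characters left out ...]
np.float64(0.0)]]
[[np.float64(0.01), np.float64(0.3), np.float64(-0.88)], [np.float64(-0.66), np.float64(-0.0), np.float64(0.0)]]
[[np.float64(0.01), np.float64(0.34), np.float64(-0.86)], [np.float64(-0.66), np.float64(-0.0), np.float64(0.0)]]
[[np.float64(0.01), np.float64(0.37), np.float64(-0.85)], [np.float64(-0.66), np.float64(-0.0), np.float64(0.0)]]
[[np.float64(0.01), np.float64(0.41), np.float64(-0.83)], [np.float64(-0.66), np.float64(-0.0), np.float64(0.0)]]
[[np.float64(0.01), np.float64(0.45), np.float64(-0.81)], [np.float64(-0.66), np.float64(-0.0), np.float64(0.0)]]
[[np.float64(0.01), np.float64(0.49), np.float64(-0.79)], [np.float64(-0.66), np.float64(-0.0), np.float64(0.0)]]
```

carry_out([
  [[0,-0.58,-0.72],[-0.66,0,0],1],
  [[0,-0.55,-0.74],[-0.66,0,0],1],
  [[0,-0.51,-0.77],[-0.66,0,0],1],
  [[0,-0.48,-0.79],[-0.66,0,0],1],
  [[0,-0.44,-0.81],[-0.66,0,0],1],
])

```text
clock: 0.52
ee_pos: [0.2133, -0.488, 0.2166]
ee_rot: [1.957, 0.486, -1.96]
wrist_force: [0.3, 0.2, 0.8]
width: 0.666
```

carry_out([
  [[0,-0.4,-0.83],[-0.66,0,0],1],
  [[0,-0.37,-0.85],[-0.66,0,0],1],
  [[0,-0.33,-0.87],[-0.66,0,0],1],
  [[0,-0.29,-0.88],[-0.66,0,0],1],
  [[0,-0.25,-0.89],[-0.66,0,0],1],
])

```text
clock: 0.93
ee_pos: [0.284, -0.389, 0.2142]
ee_rot: [1.808, 0.693, -1.809]
wrist_force: [-0.1, -0.5, -0.7]
width: 0.281
```

carry_out([
  [[0,-0.2,-0.9],[-0.66,0,0],1],
  [[0,-0.16,-0.91],[-0.66,0,0],1],
  [[0,-0.12,-0.92],[-0.66,0,0],1],
  [[0,-0.08,-0.92],[-0.66,0,0],1],
  [[0,-0.04,-0.92],[-0.66,0,0],1],
])

```text
clock: 1.35
ee_pos: [0.3535, -0.2895, 0.2129]
ee_rot: [1.649, 0.875, -1.648]
wrist_force: [-0.3, 0.6, 0.3]
width: 0.002
```

Run:
```python
from h import *
s=st()
import numpy as np
np.set_printoptions(legacy='1.25')
plan(m2w([-.11,-.08,.215]),toolR(0,1),20)
```

```text
t 1.35 mould pos [-0.2808 -0.3129  0.2129] F_mould [-0.31  0.58  0.28] w 0.002
total: dist 0.2888 turn deg [-32.46  -0.74   0.74]
[[0.0, 0.04, -0.58], [-0.41, -0.01, 0.01]]
[[-0.0, 0.05, -0.58], [-0.41, -0.01, 0.01]]
[[-0.0, 0.07, -0.57], [-0.41, -0.01, 0.01]]
[[-0.0, 0.09, -0.57], [-0.41, -0.01, 0.01]]
[[-0.0, 0.1, -0.57], [-0.41, -0.01, 0.01]]
[[-0.0, 0.12, -0.57], [-0.41, -0.01, 0.01]]
[[-0.0, 0.14, -0.56], [-0.41, -0.01, 0.01]]
[[-0.0, 0.15, -0.56], [-0.41, -0.01, 0.01]]
[[-0.0, 0.17, -0.55], [-0.41, -0.01, 0.01]]
[[-0.0, 0.18, -0.55], [-0.41, -0.01, 0.01]]
[[-0.0, 0.2, -0.54], [-0.41, -0.01, 0.01]]
[[-0.0, 0.21, -0.54], [-0.41, -0.01, 0.01]]
[[-0.0, 0.23, -0.53], [-0.41, -0.01, 0.01]]
[[-0.0, 0.24, -0.52], [-0.41, -0.01, 0.01]]
[[-0.0, 0.26, -0.52], [-0.41, -0.01, 0.01]]
[[-0.0, 0.27, -0.51], [-0.41, -0.01, 0.01]]
[[-0.0, 0.29, -0.5], [-0.41, -0.01, 0.01]]
[[-0.0, 0.3, -0.49], [-0.41, -0.01, 0.01]]
[[-0.0, 0.31, -0.48], [-0.41, -0.01, 0.01]]
[[-0.0, 0.33, -0.48], [-0.41, -0.01, 0.01]]
```

carry_out([
  [[0,0.08,-0.96],[-0.68,0,0],1],
  [[0,0.12,-0.96],[-0.68,0,0],1],
  [[0,0.16,-0.95],[-0.68,0,0],1],
  [[0,0.21,-0.94],[-0.68,0,0],1],
  [[0,0.26,-0.93],[-0.68,0,0],1],
])

```text
clock: 1.77
ee_pos: [0.4317, -0.1902, 0.2118]
ee_rot: [1.477, 1.038, -1.474]
wrist_force: [-0.4, -1.0, -0.1]
width: 0.001
```

carry_out([
  [[0,0.3,-0.92],[-0.68,0,0],1],
  [[0,0.35,-0.9],[-0.68,0,0],1],
  [[0,0.4,-0.88],[-0.68,0,0],1],
  [[0,0.45,-0.86],[-0.68,0,0],1],
  [[0,0.5,-0.84],[-0.68,0,0],1],
])

```text
clock: 2.18
ee_pos: [0.511, -0.0906, 0.2104]
ee_rot: [1.297, 1.179, -1.294]
wrist_force: [0.3, -0.6, -0.0]
width: 0.004
```

Run:
```python
from h import *
s=st()
import numpy as np
np.set_printoptions(legacy='1.25')
plan(m2w([-.11,-.08,.200]),toolR(0,1),3)
```

```text
t 2.18 mould pos [-0.1322 -0.1072  0.2104] F_mould [ 0.29 -0.56 -0.01] w 0.004
total: dist 0.0366 turn deg [-3.87 -1.    0.87]
[[0.14, 0.27, -0.38], [-0.32, -0.08, 0.07]]
[[0.14, 0.28, -0.37], [-0.32, -0.08, 0.07]]
[[0.14, 0.29, -0.37], [-0.32, -0.08, 0.07]]
```

carry_out([
  [[0.14,0.4,-0.55],[-0.45,-0.1,0.1],1],
  [[0.14,0.4,-0.55],[-0.45,-0.1,0.1],1],
  [[0.4,0,0],[0,0,0],1],
  [[0.4,0,0],[0,0,0],1],
  [[0.4,0,0],[0,0,0],1],
])

```text
clock: 2.6
ee_pos: [0.5363, -0.0595, 0.1709]
ee_rot: [1.24, 1.195, -1.236]
wrist_force: [-0.7, -0.0, 6.6]
width: 0.001
```

carry_out([
  [[0.4,0,0],[0,0,0],1],
  [[0.4,0,0],[0,0,0],1],
  [[0.4,0,0],[0,0,0],1],
  [[0.4,0,0],[0,0,0],1],
  [[0.3,0,0],[0,0,0],1],
])

```text
clock: 3.02
ee_pos: [0.532, -0.0604, 0.1212]
ee_rot: [1.247, 1.198, -1.24]
wrist_force: [1.4, 4.2, 5.0]
width: 0.006
```

Run:
```python
from h import *
s=st()
np.set_printoptions(legacy='1.25')
print(R.from_rotvec(s["ee_rot"]).as_matrix().round(3), toolR().round(3))
```

```text
t 3.02 mould pos [-0.1126 -0.0762  0.1212] F_mould [1.25 4.29 4.97] w 0.006
[[-0.004  0.999 -0.044]
 [ 0.01  -0.044 -0.999]
 [-1.    -0.004 -0.009]] [[ 0.     0.999 -0.044]
 [ 0.    -0.044 -0.999]
 [-1.     0.     0.   ]]
```

carry_out([
  [[0.2,0,0],[0,0,0],1],
  [[0.2,0,0],[0,0,0],1],
  [[0.1,0,0],[0,0,0],1],
])

```text
clock: 3.27
ee_pos: [0.5318, -0.0604, 0.1101]
ee_rot: [1.254, 1.196, -1.237]
wrist_force: [-5.6, 4.0, 22.0]
width: 0.005
```

carry_out([
  [[0.1,0,0],[0,0,0],1],
])

```text
clock: 3.35
ee_pos: [0.5318, -0.0605, 0.1101]
ee_rot: [1.256, 1.194, -1.236]
wrist_force: [-6.4, 4.0, 18.0]
width: 0.003
```

carry_out([
  [[0.1,0,0],[0,0,0],1],
])

```text
clock: 3.43
ee_pos: [0.5318, -0.0604, 0.1102]
ee_rot: [1.258, 1.193, -1.234]
wrist_force: [-5.6, 4.8, 13.3]
width: 0.008
```

carry_out([
  [[0,0,0],[0,0,0],1],
  [[-0.2,0,0],[0,0,0],1],
  [[-1,0,0],[0,0,0],1],
  [[-1,0,0],[0,0,0],1],
  [[-1,0,0],[0,0,0],1],
])

```text
clock: 3.85
ee_pos: [0.5263, -0.0647, 0.1837]
ee_rot: [1.254, 1.2, -1.251]
wrist_force: [0.2, -0.1, -0.3]
width: 0.005
```

Run:
```python
from h import *
from plant import *
np.set_printoptions(legacy='1.25')
s=st()
f=grab_frame("wrist");print(f["mount"].round(3),f["fx"],f["cx"],f["cy"])
cv2.imwrite("pics/w1.png",f["frame"][...,::-1])
f=grab_frame("top");np.savez("top1.npz",**f);m=w2m(cloud(f))
s=(m[...,0]>-.11)&(m[...,0]<.06)&(abs(m[...,1])>.06)&(abs(m[...,1])<.16)&(m[...,2]>.09)&(m[...,2]<.125)
a=np.polyfit(m[s][:,0],m[s][:,2],1);print('lid',-np.arctan(a[0]),np.polyval(a,[.14,-.12]))
f=grab_frame("scene");np.savez("scene1.npz",**f)
a=cv2.resize(f["frame"][150:250,180:360],None,fx=4.4,fy=4.4,interpolation=cv2.INTER_CUBIC);cv2.imwrite("pics/scz1.png",a[...,::-1])
```

```text
t 3.85 mould pos [-0.1181 -0.0807  0.1837] F_mould [ 0.17 -0.06 -0.32] w 0.005
[[-0.001 -0.301  0.954 -0.16 ]
 [ 1.    -0.     0.001  0.   ]
 [-0.     0.954  0.301 -0.082]
 [ 0.     0.     0.     1.   ]] 301.841437362317 248.40019032811725 190.27716334014465
lid -0.00033294687473531975 [0.11039022 0.11030366]
```

View pics/w1.png

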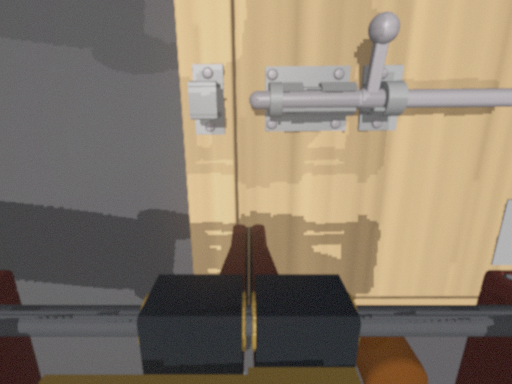

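View pics/scz1.png

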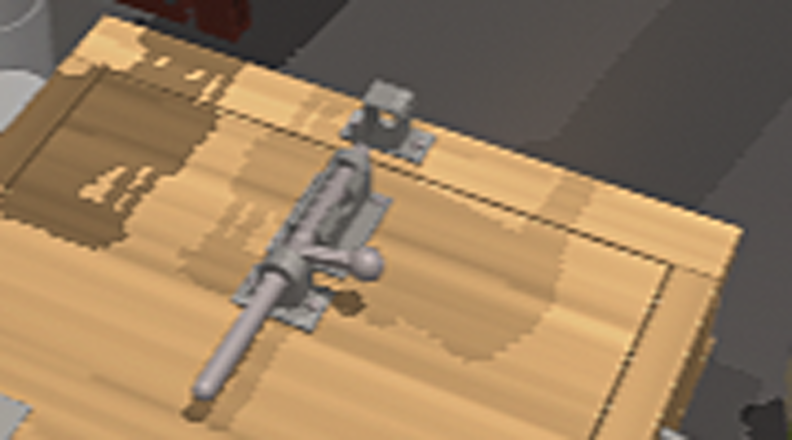

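The lid is shut (slope ≈0). The wrist camera sits above the bolt: the keeper is at (205,98), the knob at (384,28), and there seems to be a gap in the left wall near column 315, row 88. Zooming in.

Run:
```python
from h import *
from plant import *
np.set_printoptions(legacy='1.25')
s=read_state();f=grab_frame("wrist");np.savez("w1.npz",**f)
T=wristT(f,s)
a=cv2.resize(f["frame"][50:150,240:420],None,fx=4.4,fy=4.4,interpolation=cv2.INTER_CUBIC);cv2.imwrite("pics/w1z.png",a[...,::-1])
m=w2m(cloud(f,T))
for r in (84,86,88,90,98):
  print(r,[(u,)+tuple((m[r,u]*1000).round(0).astype(int)) for u in range(256,400,6)])
for u in (250,270,284,308,322,360,370,384): print(u,w2m(ray_plane(f,(u,90),.140,T)).round(4))
```

```text
84 [(256, -109, 10, 109), (262, -105, 10, 112), (268, -102, 9, 135), (274, -98, 9, 135), (280, -94, 9, 135), (286, -90, 9, 135), (292, -86, 9, 133), (298, -82, 9, 135), (304, -76, 9, 126), (310, -72, 9, 126), (316, -69, 9, 131), (322, -66, 8, 136), (328, -62, 8, 134), (334, -58, 8, 134), (340, -54, 8, 135), (346, -50, 8, 136), (352, -38, 9, 109), (358, -34, 9, 111), (364, -39, 8, 136), (370, -35, 8, 137), (376, -27, 8, 127), (382, -27, 8, 137), (388, -23, 8, 138), (394, -19, 8, 137)]
86 [(256, -109, 9, 109), (262, -105, 8, 112), (268, -102, 7, 138), (274, -98, 7, 138), (280, -94, 7, 136), (286, -90, 7, 137), (292, -86, 7, 136), (298, -82, 7, 137), (304, -76, 8, 125), (310, -72, 8, 126), (316, -69, 7, 131), (322, -66, 7, 137), (328, -62, 7, 136), (334, -59, 7, 138), (340, -55, 7, 138), (346, -51, 7, 139), (352, -47, 7, 138), (358, -34, 8, 111), (364, -38, 7, 136), (370, -34, 7, 136), (376, -27, 7, 127), (382, -27, 7, 138), (388, -24, 7, 139), (394, -20, 6, 140)]
88 [(256, -9223372036854775808, -9223372036854775808, -9223372036854775808), (262, -105, 7, 112), (268, -102, 6, 138), (274,
[... 998 characters left out ...]
, 0, 136), (286, -90, 0, 136), (292, -86, 0, 136), (298, -82, 0, 137), (304, -78, 0, 135), (310, -74, 0, 136), (316, -70, 0, 137), (322, -66, -1, 138), (328, -62, -1, 136), (334, -58, -1, 137), (340, -54, -1, 136), (346, -50, -1, 136), (352, -46, -1, 137), (358, -42, -1, 137), (364, -38, -1, 137), (370, -34, -1, 137), (376, -30, -1, 136), (382, -27, -1, 139), (388, -24, -1, 141), (394, -20, -1, 142)]
250 [-0.114  0.005  0.14 ]
270 [-0.1009  0.0048  0.14  ]
284 [-0.0918  0.0047  0.14  ]
308 [-0.0761  0.0046  0.14  ]
322 [-0.067   0.0045  0.14  ]
360 [-0.0422  0.0042  0.14  ]
370 [-0.0357  0.0042  0.14  ]
384 [-0.0265  0.0041  0.14  ]<stdin>:9: RuntimeWarning: invalid value encountered in cast
```

View pics/w1z.png

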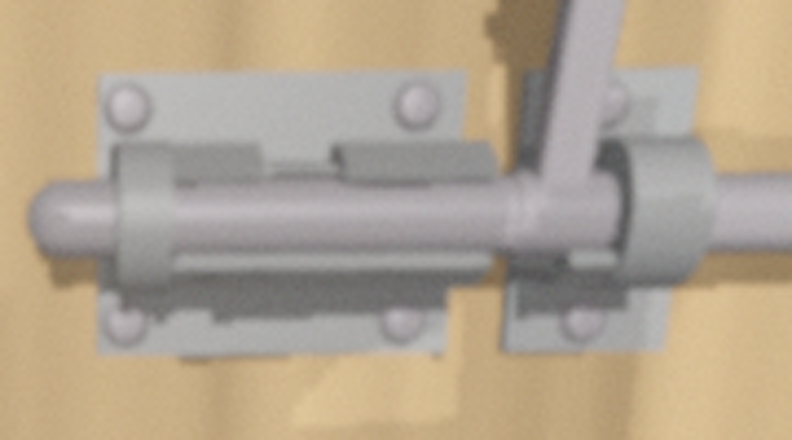

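Run:
```python
from h import *
np.set_printoptions(legacy='1.25',suppress=True,linewidth=200)
f=dict(np.load("w1.npz"));s=st();T=wristT(f,s);m=w2m(cloud(f,T))*1000
for r in (83,85,87):
  print(r);print([(u,*m[r,u,[0,2]].round(1)) for u in list(range(296,325,1))])
for r in (70,76,82): print(r,[(u,*m[r,u,[0,2]].round(1)) for u in list(range(360,384,1))])
k=m[10:50,365:405].reshape(-1,3);k=k[(k[:,2]>140)]
# sphere fit fixed radius
from scipy.optimize import least_squares
r=least_squares(lambda c:np.linalg.norm(k-c,axis=1)-9,k.mean(0)-[0,0,5],loss='soft_l1');print('knob',r.x,np.abs(r.fun).mean(),len(k))
print([(u,*m[98,u].round(1)) for u in list(range(262,272))+list(range(378,388))])
```

```text
t 4.05 mould pos [-0.117  -0.0806  0.1843] F_mould [ 0.35 -0.61 -0.05] w 0.009
83
[(296, -83.9, 131.0), (297, -83.2, 131.2), (298, -82.4, 130.1), (299, -80.6, 123.2), (300, -80.0, 123.7), (301, -79.3, 123.4), (302, -78.6, 123.5), (303, -78.0, 123.7), (304, -77.3, 123.7), (305, -76.5, 123.4), (306, -75.8, 123.4), (307, -75.2, 123.8), (308, -74.8, 125.3), (309, -74.1, 125.3), (310, -72.9, 122.7), (311, -72.2, 122.3), (312, -71.6, 123.0), (313, -71.0, 123.3), (314, -70.1, 122.5), (315, -70.0, 125.5), (316, -69.9, 128.5), (317, -69.5, 129.7), (318, -69.2, 131.5), (319, -68.3, 130.4), (320, -67.8, 130.9), (321, -67.2, 131.4), (322, -66.3, 130.5), (323, -65.8, 131.0), (324, -65.2, 131.3)]
85
[(296, -84.1, 133.0), (297, -83.5, 133.8), (298, -82.6, 131.9), (299, -82.1, 133.1), (300, -80.0, 123.5), (301, -79.4, 124.6), (302, -78.5, 123.1), (303, -78.0, 124.3), (304, -77.3, 124.2), (305, -76.5, 123.5), (306, -76.0, 124.7), (307, -74.9, 122.6), (308, -74.5, 123.8), (309, -73.5, 122.2), (310, -72.9, 123.2), (311, -72.2, 123.0), (312, -71.5, 123.0), (313, -70.9, 123.4), (314, -70.0, 122.3), (315,
[... 2251 characters left out ...]
30.1), (380, -27.8, 131.2), (381, -28.0, 133.4), (382, -27.7, 134.1), (383, -27.1, 134.4)]
knob [-35.81442732  39.62607999 139.28431502] 0.4569339795738495 797
[(262, -106.7, 0.2, 134.1), (263, -106.1, 0.2, 134.9), (264, -105.4, 0.2, 134.6), (265, -104.7, 0.2, 134.3), (266, -104.1, 0.2, 134.1), (267, -103.8, 0.1, 141.0), (268, -103.1, 0.1, 141.5), (269, -102.4, 0.1, 140.0), (270, -101.8, 0.1, 140.1), (271, -101.1, 0.1, 140.2), (378, -29.8, -0.6, 135.8), (379, -28.7, -0.6, 134.6), (380, -27.8, -0.6, 134.1), (381, -27.9, -0.6, 136.1), (382, -27.4, -0.6, 136.5), (383, -27.7, -0.6, 138.7), (384, -27.4, -0.6, 139.4), (385, -26.9, -0.6, 139.8), (386, -26.1, -0.6, 139.4), (387, -25.7, -0.6, 140.0)]
```

Measured in the wrist view: notch edges at mould x -82.1 and -70.0 mm (middle -76), stem at -36.3 mm. The bolt must travel about 39.8 mm. Next I'll lift the handle with a shut, 30°-tilted finger from the +y side.

```bash
cat >> h.py <<'E'
np.set_printoptions(legacy='1.25',suppress=True)
E
python3 - <<'E'
from h import *
st()
plan(m2w([-.036,.09,.20]),toolR(30),9)
E
```

```text
t 4.05 mould pos [-0.117  -0.0806  0.1843] F_mould [ 0.35 -0.61 -0.05] w 0.009
total: dist 0.1895 turn deg [ -0.46 -30.74   0.52]
[[-0.06, 0.35, -0.76], [-0.01, -0.85, 0.01]]
[[-0.11, 0.35, -0.76], [-0.01, -0.85, 0.01]]
[[-0.15, 0.35, -0.75], [-0.01, -0.85, 0.01]]
[[-0.2, 0.35, -0.74], [-0.01, -0.85, 0.01]]
[[-0.24, 0.36, -0.73], [-0.01, -0.85, 0.01]]
[[-0.28, 0.36, -0.71], [-0.01, -0.85, 0.01]]
[[-0.32, 0.36, -0.69], [-0.01, -0.85, 0.01]]
[[-0.36, 0.36, -0.67], [-0.01, -0.85, 0.01]]
[[-0.4, 0.36, -0.65], [-0.01, -0.85, 0.01]]
```

carry_out([
  [[-0.2,0.35,-0.76],[0,-0.85,0],1],
  [[-0.15,0.35,-0.76],[0,-0.85,0],1],
  [[-0.15,0.35,-0.75],[0,-0.85,0],1],
  [[-0.2,0.35,-0.74],[0,-0.85,0],1],
  [[-0.24,0.36,-0.73],[0,-0.85,0],1],
])

```text
clock: 4.47
ee_pos: [0.5747, 0.0213, 0.1881]
ee_rot: [1.019, 0.971, -1.404]
wrist_force: [0.3, 0.0, -0.5]
width: 0.001
```

carry_out([
  [[-0.28,0.36,-0.71],[0,-0.85,0],1],
  [[-0.32,0.36,-0.69],[0,-0.85,0],1],
  [[-0.36,0.36,-0.67],[0,-0.85,0],1],
  [[-0.4,0.36,-0.65],[0,-0.85,0],1],
])

```text
clock: 4.8
ee_pos: [0.6154, 0.097, 0.1848]
ee_rot: [0.811, 0.789, -1.496]
wrist_force: [1.4, -0.4, 0.3]
width: 0.009
```

Run:
```python
from h import *
st()
plan(m2w([-.036,.078,.130]),toolR(30),4)
```

```text
t 4.8 mould pos [-0.0361  0.0847  0.1848] F_mould [ 1.42 -0.35  0.28] w 0.009
total: dist 0.0553 turn deg [-0.57  1.8   1.92]
[[0.5, 0.02, -0.23], [-0.04, 0.11, 0.12]]
[[0.5, 0.01, -0.23], [-0.04, 0.11, 0.12]]
[[0.51, 0.01, -0.22], [-0.04, 0.11, 0.12]]
[[0.51, 0.01, -0.22], [-0.04, 0.11, 0.12]]
```

carry_out([
  [[0.5,0.02,-0.23],[0,0.1,0.12],1],
  [[0.5,0.02,-0.23],[0,0.1,0.12],1],
  [[0.5,0.02,-0.22],[0,0.1,0.12],1],
  [[0.5,0.02,-0.22],[0,0.1,0.12],1],
])

```text
clock: 5.13
ee_pos: [0.6154, 0.0967, 0.114]
ee_rot: [0.816, 0.801, -1.458]
wrist_force: [-2.7, 30.3, 102.7]
width: 0.002
```

Run:
```python
from h import *
from plant import *
s=st()
plan(m2w([-.036,.0551,.1266]),toolR(30),2)
f=grab_frame("wrist");cv2.imwrite("pics/w2.png",f["frame"][...,::-1])
```

```text
t 5.13 mould pos [-0.0362  0.0845  0.114 ] F_mould [ -4.07  30.15 102.73] w 0.002
total: dist 0.032 turn deg [0.57 0.86 0.47]
[[0.08, -0.0, 0.63], [0.07, 0.11, 0.06]]
[[0.08, 0.0, 0.63], [0.07, 0.11, 0.06]]
```

View pics/w2.png

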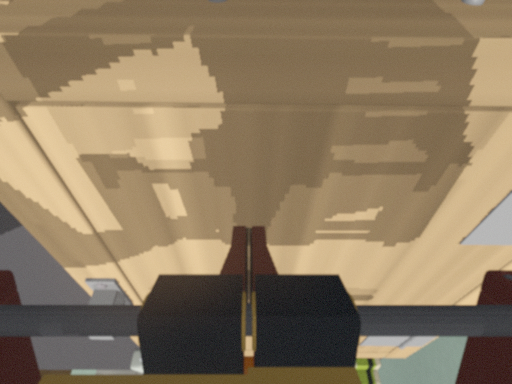

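Warning sign: the tip hit the lid (TCP z 0.114, about 100 N), because the tilted rows sank more than commanded. Backing off straight up, and from here on I'll use small, checked steps.

carry_out([
  [[-0.35,0,0.2],[0,0,0],1],
])

```text
clock: 5.27
ee_pos: [0.614, 0.0963, 0.1214]
ee_rot: [0.812, 0.802, -1.46]
wrist_force: [-0.5, -0.2, 0.1]
width: 0.005
```

carry_out([
  [[-0.35,0,0.2],[0,0,0],1],
])

```text
clock: 5.35
ee_pos: [0.6132, 0.096, 0.1296]
ee_rot: [0.808, 0.804, -1.462]
wrist_force: [0.6, 0.6, -0.3]
width: 0.003
```

carry_out([
  [[0,0,0],[0,0,0],1],
])

```text
clock: 5.43
ee_pos: [0.6133, 0.0958, 0.1306]
ee_rot: [0.808, 0.803, -1.462]
wrist_force: [-0.4, -0.0, -0.1]
width: 0.005
```

carry_out([
  [[0,0,0],[0,0,0],1],
])

```text
clock: 5.52
ee_pos: [0.6131, 0.0957, 0.1298]
ee_rot: [0.807, 0.804, -1.462]
wrist_force: [-0.9, 0.3, -0.9]
width: 0.009
```

Run:
```python
from h import *
from plant import *
s=st();print(s["qpos"].round(3),s["qd"].round(3))
x=R.from_rotvec(s["ee_rot"]).as_matrix();print(Rm.T@x)
plan(m2w([-.036,.0551,.1266]),toolR(30),2)
f=grab_frame("top");m=w2m(cloud(f))
a=(m[...,0]>-.11)&(m[...,0]<.06)&(abs(m[...,1])>.06)&(abs(m[...,1])<.16)&(m[...,1]<0)&(m[...,2]>.09)&(m[...,2]<.125)
p=np.polyfit(m[a][:,0],m[a][:,2],1);print('lid',-np.arctan(p[0]),np.polyval(p,[.14,-.12]))
f=grab_frame("scene");a=cv2.resize(f["frame"][150:250,180:360],None,fx=4.4,fy=4.4,interpolation=cv2.INTER_CUBIC);cv2.imwrite("pics/scz3.png",a[...,::-1])
```

```text
t 5.52 mould pos [-0.0384  0.0833  0.1298] F_mould [-0.93  0.28 -0.95] w 0.009
[ 0.366  0.334  1.208 -0.505  1.817  0.328] [-0.002 -0.003 -0.005 -0.005  0.004 -0.006]
[[-0.01372388  0.99979762  0.01470959]
 [-0.51730348  0.00548994 -0.85578442]
 [-0.85569198 -0.01935401  0.51712345]]
total: dist 0.0285 turn deg [0.83 1.15 0.79]
[[0.35, 0.05, 0.45], [0.1, 0.14, 0.1]]
[[0.34, 0.05, 0.45], [0.1, 0.14, 0.1]]
lid -0.0008484877780368562 [0.11044541 0.1102248 ]
```

View pics/scz3.png

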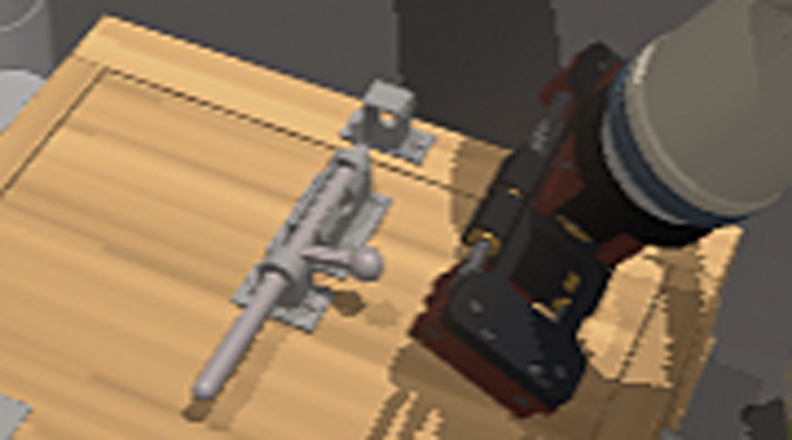

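Arm intact, lid still shut (slope ≈0); the fingertip stands left of the knob. Creeping in under the knob.

carry_out([
  [[0.3,0.05,0.4],[0.1,0.14,0.1],1],
  [[0,0,0],[0,0,0],1],
])

```text
clock: 5.78
ee_pos: [0.614, 0.0831, 0.1276]
ee_rot: [0.822, 0.803, -1.457]
wrist_force: [-0.4, -0.5, -0.4]
width: 0.004
```

carry_out([
  [[0.2,0.05,0.3],[0.1,0.14,0.1],1],
  [[0,0,0],[0,0,0],1],
])

```text
clock: 5.95
ee_pos: [0.6147, 0.0736, 0.1263]
ee_rot: [0.837, 0.803, -1.451]
wrist_force: [-0.6, 0.0, -0.3]
width: 0.007
```

Run:
```python
from h import *
s=st();plan(m2w([-.036,.0526,.1266]),toolR(30),1)
```

```text
t 5.95 mould pos [-0.0358  0.0614  0.1263] F_mould [-0.58  0.01 -0.25] w 0.007
total: dist 0.0088 turn deg [0.08 0.   0.04]
[[0.16, -0.01, 0.31], [0.02, 0.0, 0.01]]
```

carry_out([
  [[0.16,0,0.29],[0,0,0],1],
  [[-0.13,0,0.18],[0,0,0],1],
])

```text
clock: 6.12
ee_pos: [0.6141, 0.0649, 0.1298]
ee_rot: [0.838, 0.809, -1.448]
wrist_force: [1.0, 7.2, 1.0]
width: 0.006
```

carry_out([
  [[-0.13,0,0.18],[0,0,0],1],
  [[-0.08,0,0.2],[0,0,0],1],
  [[-0.08,0,0.2],[0,0,0],1],
])

```text
clock: 6.37
ee_pos: [0.6141, 0.0593, 0.1438]
ee_rot: [0.842, 0.815, -1.441]
wrist_force: [-0.2, 2.7, 0.1]
width: 0.003
```

Run:
```python
from h import *
from plant import *
s=st();plan(m2w([-.036,.0335,.152]),toolR(30),2)
f=grab_frame("scene");a=cv2.resize(f["frame"][150:250,180:360],None,fx=4.4,fy=4.4,interpolation=cv2.INTER_CUBIC);cv2.imwrite("pics/scz4.png",a[...,::-1])
```

```text
t 6.37 mould pos [-0.0358  0.047   0.1438] F_mould [-0.33  2.7   0.08] w 0.003
total: dist 0.0158 turn deg [ 0.5  -0.7  -0.15]
[[-0.01, -0.01, 0.32], [0.06, -0.09, -0.02]]
[[-0.01, -0.0, 0.32], [0.06, -0.09, -0.02]]
```

View pics/scz4.png

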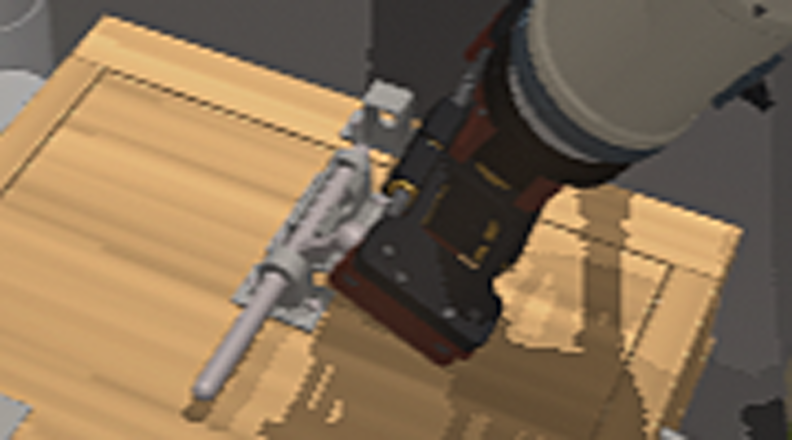

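The gripper hides the knob, but the 2.7 N sideways load shows it is pushing the handle. Continuing along the arc.

carry_out([
  [[-0.02,0,0.3],[0,0,0],1],
  [[0,0,0.3],[0,0,0],1],
  [[0.06,0,0.22],[0,0,0],1],
])

```text
clock: 6.67
ee_pos: [0.6136, 0.0394, 0.1551]
ee_rot: [0.842, 0.814, -1.44]
wrist_force: [-0.6, 1.7, -0.1]
width: 0.006
```

carry_out([
  [[0.06,0,0.22],[0,0,0],1],
  [[0.06,0,0.2],[0,0,0],1],
])

```text
clock: 6.83
ee_pos: [0.613, 0.0266, 0.1579]
ee_rot: [0.842, 0.813, -1.441]
wrist_force: [-0.6, 1.2, -0.5]
width: 0.001
```

Run:
```python
from h import *
from plant import *
s=st();plan(m2w([-.036,.0162,.1574]),toolR(30),2)
f=grab_frame("scene");a=cv2.resize(f["frame"][150:250,180:360],None,fx=4.4,fy=4.4,interpolation=cv2.INTER_CUBIC);cv2.imwrite("pics/scz5.png",a[...,::-1])
```

```text
t 6.83 mould pos [-0.0354  0.0143  0.1579] F_mould [-0.69  1.21 -0.49] w 0.001
total: dist 0.0021 turn deg [ 0.43 -0.62 -0.19]
[[-0.01, -0.01, -0.04], [0.05, -0.08, -0.02]]
[[-0.01, -0.01, -0.04], [0.05, -0.08, -0.02]]
```

View pics/scz5.png

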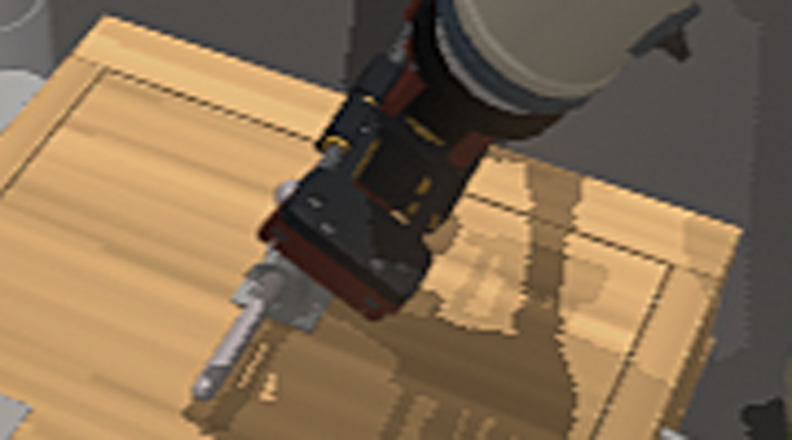

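The knob is up at zoom (285,190). Retreating to the left and front, bringing the tool upright, then looking.

carry_out([
  [[-0.4,0,-0.5],[0,0,0],1],
  [[-0.5,-0.2,-0.4],[0,0.3,0],1],
  [[-0.5,-0.6,0],[0,0.9,0],1],
  [[-0.5,-0.8,0],[0,0.9,0],1],
  [[-0.4,-0.8,0.1],[0,0.9,0],0.5],
])

```text
clock: 7.3
ee_pos: [0.5523, 0.077, 0.1944]
ee_rot: [1.0, 0.984, -1.373]
wrist_force: [-0.1, -0.3, 0.3]
width: 0.048
```

carry_out([
  [[-0.4,-0.8,0.3],[0,0.9,0],0.5],
  [[-0.2,-0.3,0.3],[0,0.9,0],0.5],
  [[-0.2,0,0.2],[0,0.9,0],0.5],
  [[0,0,0],[0,0.9,0],0.5],
  [[0,0,0],[0,0.9,0],0.5],
])

```text
clock: 7.72
ee_pos: [0.5203, 0.0738, 0.2298]
ee_rot: [1.252, 1.229, -1.209]
wrist_force: [1.2, -0.3, -0.1]
width: 0.249
```

carry_out([
  [[0,0,0],[0,0,0],0.5],
])

```text
clock: 7.8
ee_pos: [0.5202, 0.0735, 0.2315]
ee_rot: [1.256, 1.229, -1.207]
wrist_force: [-0.4, -0.4, -0.3]
width: 0.249
```

```bash
cat >> h.py <<'E'
def look(name,zmin=.16,show=True):
    from plant import read_state,grab_frame
    from scipy.optimize import least_squares
    s=st();f=grab_frame("wrist");np.savez(name+".npz",**f,pos=s["ee_pos"],rot=s["ee_rot"]);T=wristT(f,s)
    cv2.imwrite(f"pics/{name}.png",f["frame"][...,::-1]);m=w2m(cloud(f,T))*1000
    return f,T,m
E
python3 - <<'E'
from h import *
from plant import *
f,T,m=look("w6");s=read_state()
x=R.from_rotvec(s["ee_rot"]).as_matrix();print((Rm.T@x).round(3))
E
```

```text
t 7.8 mould pos [-0.1302  0.0571  0.2315] F_mould [-0.4  -0.37 -0.29] w 0.249
[[-0.002  1.     0.022]
 [ 0.039  0.022 -0.999]
 [-0.999 -0.001 -0.039]]
```

View pics/w6.png

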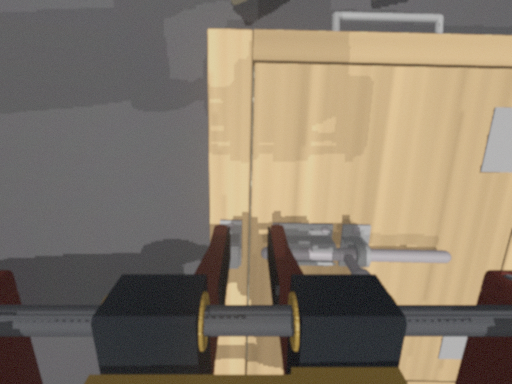

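The knob is hidden behind the gripper (near (355,270)). I'll move right for a clear view.

Run:
```python
from h import *
plan(m2w([-.10,-.06,.225]),toolR(0),5)
```

```text
total: dist 0.1214 turn deg [ 1.24 -2.22  0.1 ]
[[0.02, 0.22, 0.95], [0.06, -0.11, 0.01]]
[[0.02, 0.23, 0.94], [0.06, -0.11, 0.01]]
[[0.03, 0.23, 0.94], [0.06, -0.11, 0.01]]
[[0.04, 0.23, 0.94], [0.06, -0.11, 0.01]]
[[0.04, 0.24, 0.94], [0.06, -0.11, 0.01]]
```

carry_out([
  [[0,0.22,0.95],[0.06,-0.11,0],0.5],
  [[0,0.23,0.94],[0.06,-0.11,0],0.5],
  [[0,0.23,0.94],[0.06,-0.11,0],0.5],
  [[0,0.23,0.94],[0.06,-0.11,0],0.5],
  [[0,0.24,0.94],[0.06,-0.11,0],0.5],
])

```text
clock: 8.27
ee_pos: [0.546, -0.0396, 0.2299]
ee_rot: [1.225, 1.193, -1.238]
wrist_force: [0.4, 0.2, -0.1]
width: 0.249
```

carry_out([
  [[0,0,0],[0,0,0],0.5],
])

```text
clock: 8.35
ee_pos: [0.5465, -0.0416, 0.2291]
ee_rot: [1.223, 1.191, -1.242]
wrist_force: [0.9, -0.8, -0.7]
width: 0.25
```

Run:
```python
from h import *
from plant import *
from scipy.optimize import least_squares
f,T,m=look("w7");s=read_state()
x=R.from_rotvec(s["ee_rot"]).as_matrix();print((Rm.T@x).round(3))
k=m.reshape(-1,3);k=k[(k[:,2]>165)&(k[:,2]<195)&(abs(k[:,0]+36)<30)&(abs(k[:,1])<40)];print(len(k),k.mean(0))
r=least_squares(lambda c:np.linalg.norm(k-c,axis=1)-9,k.mean(0)-[0,0,5],loss='soft_l1');print('knob',r.x,np.abs(r.fun).mean(),'theta',np.arctan2(r.x[2]-129,r.x[1])-.262)
```

```text
t 8.35 mould pos [-0.0989 -0.0567  0.2291] F_mould [ 0.97 -0.78 -0.67] w 0.25
[[-0.006  1.     0.013]
 [-0.008  0.013 -1.   ]
 [-1.    -0.006  0.008]]
531 [-36.60087636  -1.1647352  178.30108758]
knob [-34.99094717  -1.99490367 172.46335148] 0.34823643381162167 theta 1.3546626600784069
```

View pics/w7.png

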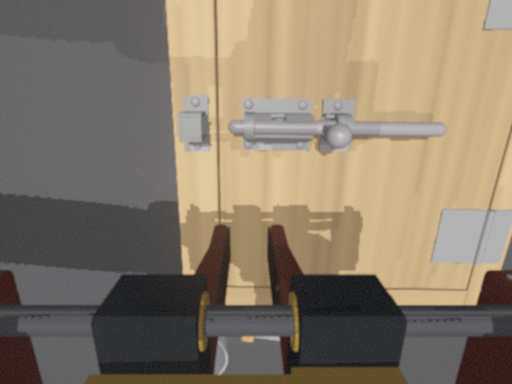

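Clear view: the knob is upright at (340,133), i.e. mould (-35.5, -1.5, 174 mm), turn ≈1.3. I'll straddle it from above without squeezing.

Run:
```python
from h import *
plan(m2w([-.0355,-.001,.215]),toolR(0),4)
```

```text
total: dist 0.0846 turn deg [0.72 0.45 0.37]
[[0.13, 0.65, -0.53], [0.05, 0.03, 0.02]]
[[0.14, 0.64, -0.53], [0.05, 0.03, 0.02]]
[[0.14, 0.64, -0.53], [0.05, 0.03, 0.02]]
[[0.14, 0.64, -0.54], [0.05, 0.03, 0.02]]
```

carry_out([
  [[0,0.65,-0.53],[0.05,0,0],0.36],
  [[0,0.65,-0.53],[0.05,0,0],0.36],
  [[0,0.65,-0.53],[0.05,0,0],0.36],
  [[0,0.6,-0.5],[0.05,0,0],0.36],
  [[0,0,0],[0,0,0],0.36],
])

```text
clock: 8.82
ee_pos: [0.6131, 0.0204, 0.2279]
ee_rot: [1.227, 1.19, -1.252]
wrist_force: [0.4, 0.4, -0.2]
width: 0.32
```

Run:
```python
from h import *
st();plan(m2w([-.0355,-.001,.20]),toolR(0),1)
```

```text
t 8.82 mould pos [-0.0351  0.0081  0.2279] F_mould [ 0.37  0.45 -0.23] w 0.32
total: dist 0.0294 turn deg [0.17 0.58 0.57]
[[1.12, -0.0, 0.35], [0.04, 0.14, 0.14]]
```

carry_out([
  [[0.4,0,0.2],[0,0.1,0.1],0.36],
  [[0.4,0,0.15],[0,0.05,0.05],0.36],
  [[0.4,0,0],[0,0,0],0.36],
  [[0.4,0,0],[0,0,0],0.36],
  [[0,0,0],[0,0,0],0.36],
])

```text
clock: 9.23
ee_pos: [0.6111, 0.0181, 0.1847]
ee_rot: [1.231, 1.195, -1.235]
wrist_force: [-0.8, 0.5, -1.0]
width: 0.323
```

Run:
```python
from h import *
from plant import *
s=st();plan(m2w([-.0355,-.001,.16]),toolR(0),3)
f=grab_frame("scene");a=cv2.resize(f["frame"][150:250,180:360],None,fx=4.4,fy=4.4,interpolation=cv2.INTER_CUBIC);cv2.imwrite("pics/scz8.png",a[...,::-1])
```

```text
t 9.23 mould pos [-0.0369  0.0058  0.1847] F_mould [-0.84  0.46 -1.01] w 0.323
total: dist 0.0257 turn deg [0.68 0.03 0.13]
[[0.33, 0.02, 0.09], [0.06, 0.0, 0.01]]
[[0.33, 0.02, 0.09], [0.06, 0.0, 0.01]]
[[0.33, 0.02, 0.09], [0.06, 0.0, 0.01]]
```

View pics/scz8.png

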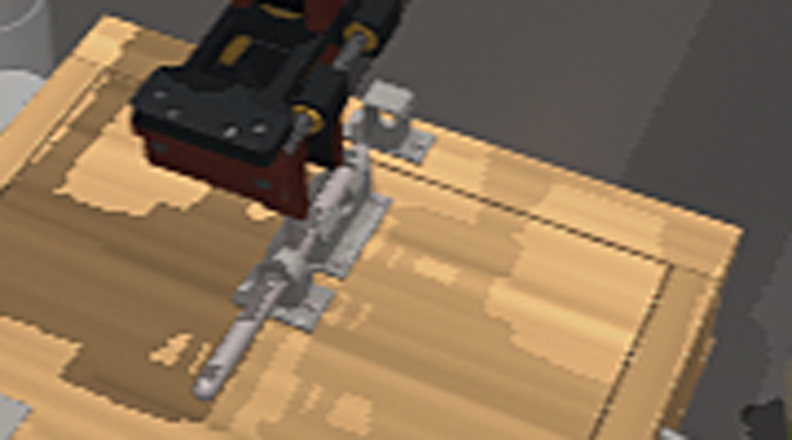

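The fingers hang just above the handle without touching it. Lowering around the knob, then narrowing to about 22 mm.

carry_out([
  [[0.33,0.04,0.12],[0.06,0,0],0.36],
  [[0.33,0.04,0.12],[0.06,0,0],0.36],
  [[0.25,0,0.09],[0.06,0,0],0.36],
  [[0,0,0],[0,0,0],0.36],
  [[0,0,0],[0,0,0],0.48],
])

```text
clock: 9.7
ee_pos: [0.613, 0.0082, 0.162]
ee_rot: [1.244, 1.186, -1.244]
wrist_force: [-0.5, -0.3, 0.4]
width: 0.282
```

carry_out([
  [[0,0,0],[0,0,0],0.5],
  [[0,0,0],[0,0,0],0.5],
])

```text
clock: 9.87
ee_pos: [0.613, 0.0078, 0.1621]
ee_rot: [1.244, 1.185, -1.245]
wrist_force: [0.7, -0.4, 0.3]
width: 0.249
```

Run:
```python
from h import *
from plant import *
s=st();x=R.from_rotvec(s["ee_rot"]).as_matrix();print((Rm.T@x).round(3))
f,T,m=look("w9")
```

```text
t 9.87 mould pos [-0.0346 -0.0044  0.1621] F_mould [ 0.75 -0.4   0.33] w 0.249
[[ 0.     1.    -0.004]
 [-0.001 -0.004 -1.   ]
 [-1.     0.     0.001]]
t 9.87 mould pos [-0.0346 -0.0044  0.1621] F_mould [ 0.75 -0.4   0.33] w 0.249
```

View pics/w9.png

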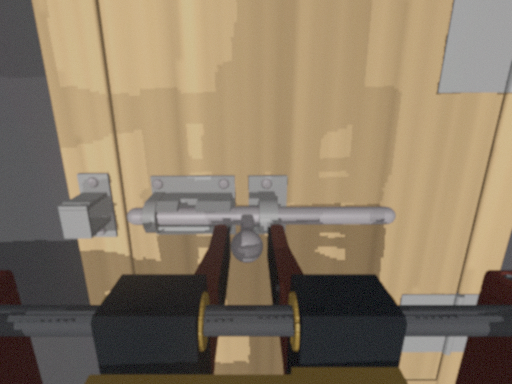

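The knob sits between the fingers at (247,243). Sliding towards the front.

carry_out([
  [[0,-0.3,0],[0,0,0],0.5],
  [[0,-0.3,0],[0,0,0],0.5],
])

```text
clock: 10.08
ee_pos: [0.5989, 0.0085, 0.1622]
ee_rot: [1.245, 1.183, -1.243]
wrist_force: [2.5, -0.3, -2.0]
width: 0.254
```

carry_out([
  [[0,-0.3,0],[0,0,0],0.5],
  [[0,-0.3,0],[0,0,0],0.5],
])

```text
clock: 10.25
ee_pos: [0.583, 0.0092, 0.1622]
ee_rot: [1.246, 1.182, -1.242]
wrist_force: [3.8, -0.3, -1.7]
width: 0.257
```

Run:
```python
from h import *
from plant import *
s=st()
f,T,m=look("w10")
```

```text
t 10.25 mould pos [-0.0646 -0.0044  0.1622] F_mould [ 3.77 -0.15 -1.69] w 0.257
t 10.25 mould pos [-0.0646 -0.0044  0.1622] F_mould [ 3.77 -0.15 -1.69] w 0.257
```

View pics/w10.png

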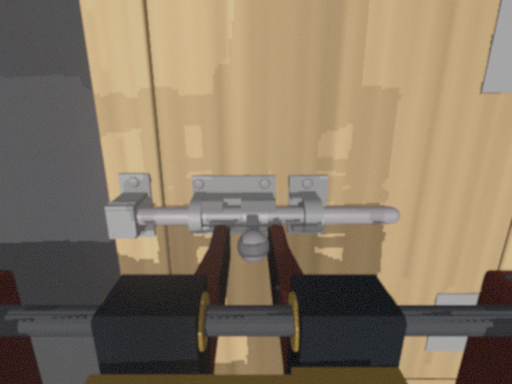

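The bolt slides with about 3.8 N and its nose is at the keeper (145,213). Zooming in to re-measure the notch against the stem.

Run:
```python
from h import *
f=dict(np.load("w10.npz"));s=dict(ee_pos=f["pos"],ee_rot=f["rot"]);T=wristT(f,s);m=w2m(cloud(f,T))*1000
a=cv2.resize(f["frame"][170:270,170:350],None,fx=4.4,fy=4.4,interpolation=cv2.INTER_CUBIC);cv2.imwrite("pics/w10z.png",a[...,::-1])
for r in (198,200,202,204,206): print(r,[(u,*m[r,u].round(1)) for u in range(212,276,3)])
```

```text
198 [(212, -89.0, 9.7, 124.4), (215, -87.0, 9.4, 123.7), (218, -84.8, 9.9, 125.3), (221, -82.9, 9.3, 123.6), (224, -80.8, 9.4, 123.7), (227, -78.6, 9.7, 124.8), (230, -76.6, 9.4, 124.0), (233, -74.5, 9.6, 124.6), (236, -72.4, 9.3, 123.6), (239, -70.3, 9.6, 124.4), (242, -68.2, 9.7, 124.8), (245, -66.1, 9.5, 124.5), (248, -64.1, 9.7, 125.0), (251, -62.0, 9.7, 124.9), (254, -59.9, 9.5, 124.5), (257, -57.8, 9.5, 124.6), (260, -55.7, 9.7, 125.1), (263, -53.6, 9.6, 124.7), (266, -51.6, 9.9, 125.8), (269, -49.4, 9.2, 123.9), (272, -47.4, 9.5, 124.7), (275, -43.7, 3.7, 108.0)]
200 [(212, -88.6, 9.6, 128.3), (215, -86.5, 9.6, 128.4), (218, -84.4, 10.0, 129.5), (221, -82.4, 9.7, 128.8), (224, -80.6, 8.6, 125.7), (227, -78.7, 8.2, 124.5), (230, -76.5, 8.4, 125.1), (233, -74.4, 8.5, 125.4), (236, -72.3, 8.7, 126.0), (239, -70.3, 8.5, 125.6), (242, -68.1, 9.8, 129.4), (245, -66.1, 9.5, 128.6), (248, -64.1, 9.7, 129.0), (251, -62.0, 9.9, 129.6), (254, -60.0, 9.4, 128.5), (257, -58.0, 9.7, 129.3), (260, -55.9, 9.8, 129.7), (263, -53.9, 9.8, 129.5), (266, -51.8, 9.5, 128.8), (269, -49.8, 9.8, 129.6
[... 1087 characters left out ...]
 8.6, 134.1), (266, -52.2, 8.9, 135.1), (269, -50.2, 8.6, 134.3), (272, -48.2, 8.8, 134.7), (275, -46.1, 8.5, 134.1)]
206 [(212, -87.8, 8.1, 136.1), (215, -85.9, 8.0, 135.7), (218, -83.9, 7.9, 135.5), (221, -81.8, 8.4, 137.0), (224, -82.1, -2.1, 109.0), (227, -79.7, -1.4, 110.8), (230, -77.4, -1.1, 111.7), (233, -75.2, -1.1, 111.7), (236, -73.0, -1.5, 110.8), (239, -70.7, -1.1, 111.9), (242, -68.1, 8.0, 136.0), (245, -66.1, 7.8, 135.7), (248, -64.1, 7.7, 135.5), (251, -62.1, 7.9, 135.9), (254, -60.1, 7.8, 135.7), (257, -58.2, 7.8, 135.9), (260, -56.2, 7.5, 135.1), (263, -54.2, 7.9, 136.2), (266, -52.2, 7.6, 135.3), (269, -50.2, 7.6, 135.4), (272, -48.3, 7.8, 135.9), (275, -46.3, 7.8, 135.9)]
```

View pics/w10z.png

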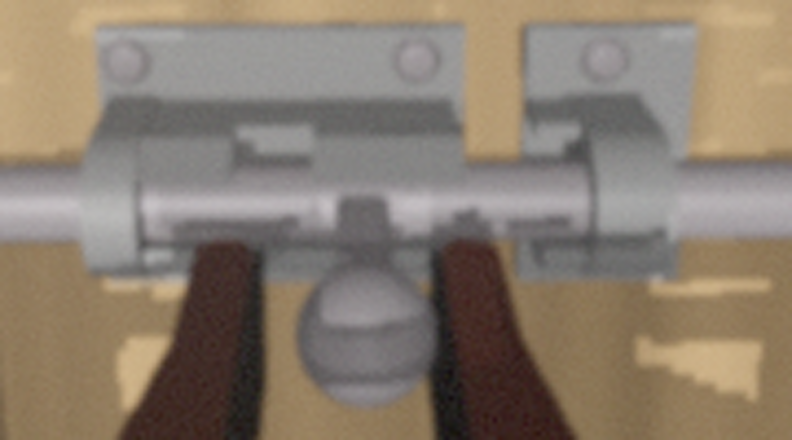

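carry_out([
  [[0,-0.28,0],[0,0,0],0.5],
  [[0,-0.24,0],[0,0,0],0.5],
  [[0,0,0],[0,0,0],0.5],
])

```text
clock: 10.55
ee_pos: [0.5669, 0.0102, 0.1632]
ee_rot: [1.246, 1.181, -1.241]
wrist_force: [1.3, 0.4, -1.9]
width: 0.25
```

Run:
```python
from h import *
f,T,m=look("w11")
a=cv2.resize(f["frame"][170:270,170:350],None,fx=4.4,fy=4.4,interpolation=cv2.INTER_CUBIC);cv2.imwrite("pics/w11z.png",a[...,::-1])
```

```text
t 10.55 mould pos [-0.0808 -0.0041  0.1632] F_mould [ 1.33  0.43 -1.88] w 0.25
```

View pics/w11z.png

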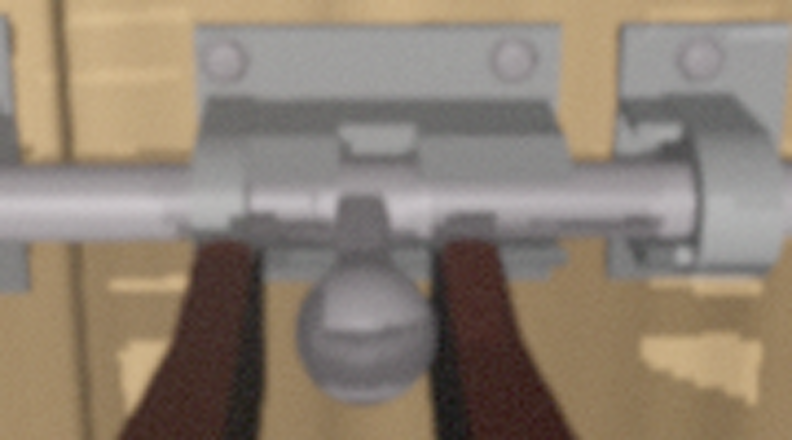

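The bolt went ≈2.5 mm too far: stem at zoom column 362, notch centre at 378. Pulling it back gently with the front finger (about 4 mm play plus 2.5 mm).

carry_out([
  [[0,0.12,0],[0,0,0],0.5],
  [[0,0.1,0],[0,0,0],0.5],
  [[0,0,0],[0,0,0],0.5],
])

```text
clock: 10.85
ee_pos: [0.5719, 0.0101, 0.1637]
ee_rot: [1.245, 1.183, -1.242]
wrist_force: [-0.6, -0.3, 0.1]
width: 0.252
```

Run:
```python
from h import *
f,T,m=look("w12")
a=cv2.resize(f["frame"][170:270,170:350],None,fx=4.4,fy=4.4,interpolation=cv2.INTER_CUBIC);cv2.imwrite("pics/w12z.png",a[...,::-1])
```

```text
t 10.85 mould pos [-0.0758 -0.0039  0.1637] F_mould [-0.6  -0.35  0.08] w 0.252
```

View pics/w12z.png

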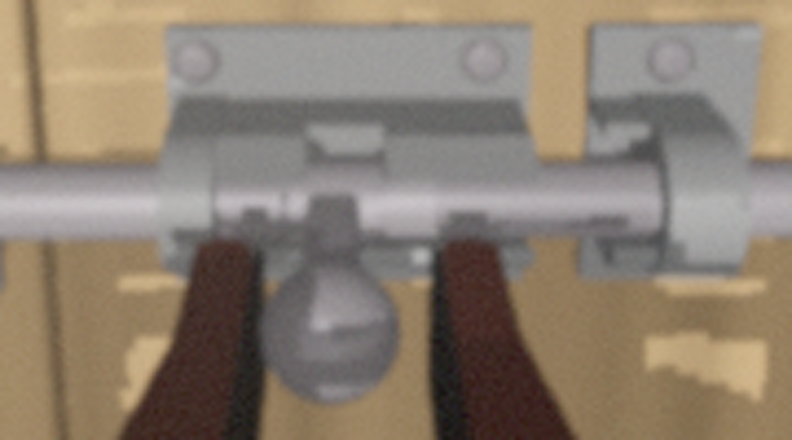

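carry_out([
  [[0,0.08,0],[0,0,0],0.5],
  [[0,0,0],[0,0,0],0.5],
])

```text
clock: 11.07
ee_pos: [0.5738, 0.01, 0.1636]
ee_rot: [1.244, 1.185, -1.244]
wrist_force: [-0.4, -1.0, 0.7]
width: 0.252
```

Run:
```python
from h import *
f,T,m=look("w13")
a=cv2.resize(f["frame"][170:270,170:350],None,fx=4.4,fy=4.4,interpolation=cv2.INTER_CUBIC);cv2.imwrite("pics/w13z.png",a[...,::-1])
```

```text
t 11.07 mould pos [-0.0739 -0.004   0.1636] F_mould [-0.4  -1.04  0.66] w 0.252
```

View pics/w13z.png

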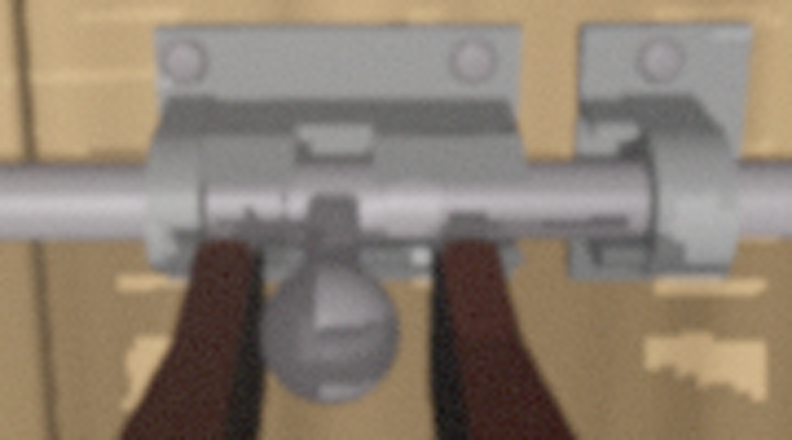

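The stem (centre 331) is now in line with the notch (centre 334), within 0.5 mm. Moving up and off, then coming down on the knob's right side with shut fingers.

carry_out([
  [[-0.3,-0.07,0],[0,0,0],0.45],
  [[-0.6,0,0],[0,0,0],0.45],
  [[-0.7,0,0],[0,0,0],0.5],
  [[0,0,0.6],[0,0,0],1],
  [[0,0,0.6],[0,0,0],1],
])

```text
clock: 11.53
ee_pos: [0.571, -0.018, 0.2062]
ee_rot: [1.243, 1.187, -1.24]
wrist_force: [0.1, -0.3, -0.0]
width: 0.135
```

carry_out([
  [[0,0,0],[0,0,0],1],
  [[0,0,0],[0,0,0],1],
])

```text
clock: 11.7
ee_pos: [0.5716, -0.0198, 0.2084]
ee_rot: [1.246, 1.182, -1.239]
wrist_force: [-0.2, 0.1, 0.4]
width: 0.01
```

Run:
```python
from h import *
from scipy.optimize import least_squares
f,T,m=look("w14")
k=m.reshape(-1,3);k=k[(k[:,2]>163)&(k[:,2]<195)&(abs(k[:,0]+76)<15)&(k[:,1]>-13)&(k[:,1]<25)];print(len(k),k.mean(0))
r=least_squares(lambda c:np.linalg.norm(k-c,axis=1)-9,k.mean(0)-[0,0,5],loss='soft_l1');print('knob',r.x,np.abs(r.fun).mean(),'theta',np.arctan2(r.x[2]-130,r.x[1])-.262)
plan(m2w([-.076,-.036,.158]),toolR(0),3)
```

```text
t 11.7 mould pos [-0.0747 -0.0339  0.2084] F_mould [-0.25  0.08  0.35] w 0.01
557 [-75.3205604   -0.38328661 178.32647336]
knob [-75.39339265  -1.95056982 172.31768064] 0.35340624089426487 theta 1.3548572202376243
total: dist 0.0505 turn deg [-0.13  0.05 -0.34]
[[0.67, -0.02, 0.03], [-0.01, 0.0, -0.03]]
[[0.67, -0.02, 0.03], [-0.01, 0.0, -0.03]]
[[0.67, -0.02, 0.03], [-0.01, 0.0, -0.03]]
```

View pics/w14.png

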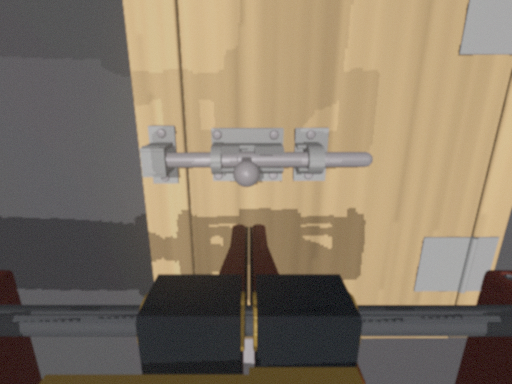

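carry_out([
  [[0.6,0,0.04],[0,0,0],1],
  [[0.6,0,0.04],[0,0,0],1],
  [[0.6,0,0],[0,0,0],1],
  [[0,0,0],[0,0,0],1],
])

```text
clock: 12.08
ee_pos: [0.5727, -0.0193, 0.1634]
ee_rot: [1.247, 1.181, -1.235]
wrist_force: [-0.6, 0.2, -0.8]
width: 0.005
```

Run:
```python
from h import *
st();plan(m2w([-.0755,-.023,.157]),toolR(0),1)
```

```text
t 12.08 mould pos [-0.0737 -0.0333  0.1634] F_mould [-0.62  0.16 -0.75] w 0.005
total: dist 0.0122 turn deg [-0.04 -0.02 -0.53]
[[0.26, -0.07, -0.41], [-0.01, -0.01, -0.13]]
```

carry_out([
  [[0.22,-0.07,-0.41],[0,0,-0.13],1],
  [[0,0,-0.2],[0,0,0],1],
  [[0,0,-0.2],[0,0,0],1],
])

```text
clock: 12.33
ee_pos: [0.5715, 0.0031, 0.158]
ee_rot: [1.242, 1.189, -1.243]
wrist_force: [-0.7, -1.2, 0.1]
width: 0.003
```

carry_out([
  [[0,0,-0.2],[0,0,0],1],
  [[0,0,-0.16],[0,0,0],1],
])

```text
clock: 12.5
ee_pos: [0.5723, 0.014, 0.1591]
ee_rot: [1.241, 1.188, -1.242]
wrist_force: [-0.2, -1.0, -0.0]
width: 0.006
```

Run:
```python
from h import *
st()
f,T,m=look("w15")
```

```text
t 12.5 mould pos [-0.0756 -0.      0.1591] F_mould [-0.18 -1.03 -0.02] w 0.006
t 12.5 mould pos [-0.0756 -0.      0.1591] F_mould [-0.18 -1.03 -0.02] w 0.006
```

View pics/w15.png

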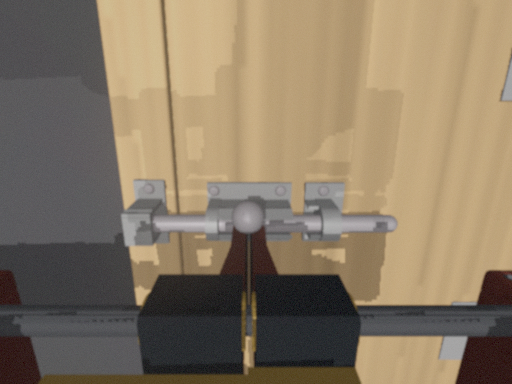

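The knob moves with the finger; the load is only 1 N. Continuing in small steps, watching for the wall.

carry_out([
  [[0,0,-0.1],[0,0,0],1],
])

```text
clock: 12.63
ee_pos: [0.5727, 0.0175, 0.1597]
ee_rot: [1.242, 1.188, -1.24]
wrist_force: [-0.5, -1.1, -1.2]
width: 0.001
```

carry_out([
  [[0.04,0,-0.1],[0,0,0],1],
])

```text
clock: 12.72
ee_pos: [0.573, 0.0203, 0.1593]
ee_rot: [1.242, 1.188, -1.24]
wrist_force: [-1.0, -1.3, -0.5]
width: 0.006
```

carry_out([
  [[0.04,0,-0.1],[0,0,0],1],
])

```text
clock: 12.8
ee_pos: [0.5731, 0.0229, 0.1584]
ee_rot: [1.242, 1.187, -1.24]
wrist_force: [-0.3, -1.1, -1.5]
width: 0.004
```

Run:
```python
from h import *
from scipy.optimize import least_squares
f,T,m=look("w16")
k=m.reshape(-1,3);k=k[(k[:,2]>148)&(k[:,2]<195)&(abs(k[:,0]+76)<12)&(k[:,1]>0)&(k[:,1]<45)];print(len(k),k.mean(0))
r=least_squares(lambda c:np.linalg.norm(k-c,axis=1)-9,k.mean(0)-[0,0,5],loss='soft_l1');print('knob',r.x,np.abs(r.fun).mean(),'theta',np.arctan2(r.x[2]-130,r.x[1])-.262)
```

```text
t 12.8 mould pos [-0.0751  0.0089  0.1584] F_mould [-0.27 -1.07 -1.53] w 0.004
1956 [-74.87895896  23.40758833 174.31542867]
knob [-74.75490952  24.80845283 175.66934374] 4.084306536043135 theta 0.8111742010931695
```

By the finger's position the turn is ≈0.55, below the 0.7 of the wall, with only 1 N: the stem is in the notch. Switching to a push from above.

carry_out([
  [[-0.4,0,0.1],[0,0,0],1],
  [[-0.7,0,0],[0,0,0],1],
  [[0,0,-0.6],[0,0,0],1],
  [[0,0,-0.55],[0,0,0],1],
  [[0,0,0],[0,0,0],1],
])

```text
clock: 13.27
ee_pos: [0.5744, 0.0498, 0.1895]
ee_rot: [1.245, 1.187, -1.239]
wrist_force: [-0.2, 0.5, -0.6]
width: 0.005
```

Run:
```python
from h import *
from plant import *
s=st();plan(m2w([-.0755,.036,.172]),toolR(0),1)
f=grab_frame("scene");a=cv2.resize(f["frame"][130:250,180:360],None,fx=4.4,fy=4.4,interpolation=cv2.INTER_CUBIC);cv2.imwrite("pics/scz17.png",a[...,::-1])
```

```text
t 13.27 mould pos [-0.075   0.0358  0.1895] F_mould [-0.2   0.49 -0.6 ] w 0.005
total: dist 0.0176 turn deg [-0.03 -0.11 -0.16]
[[0.7, -0.02, -0.01], [-0.01, -0.03, -0.04]]
```

View pics/scz17.png

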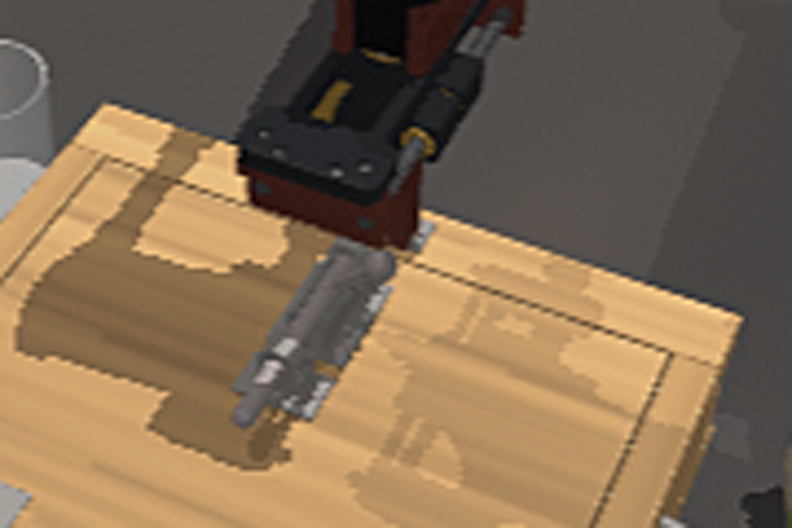

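The knob (zoom (378,265)) lies below the fingertip, turned to the left side. Lowering in small steps.

carry_out([
  [[0.4,0,0],[0,0,0],1],
  [[0.25,0,0],[0,0,0],1],
])

```text
clock: 13.48
ee_pos: [0.5751, 0.0487, 0.1737]
ee_rot: [1.244, 1.185, -1.237]
wrist_force: [0.5, 0.3, -0.1]
width: 0.003
```

carry_out([
  [[0.16,0,0],[0,0,0],1],
  [[0.12,0,0],[0,0,0],1],
])

```text
clock: 13.65
ee_pos: [0.5755, 0.051, 0.1666]
ee_rot: [1.248, 1.188, -1.231]
wrist_force: [0.9, 6.2, 6.1]
width: 0.008
```

carry_out([
  [[0.12,0,0],[0,0,0],1],
])

```text
clock: 13.73
ee_pos: [0.5756, 0.0516, 0.1636]
ee_rot: [1.25, 1.189, -1.23]
wrist_force: [0.1, 1.1, 0.7]
width: 0.004
```

Run:
```python
from h import *
st()
```

```text
t 13.73 mould pos [-0.0739  0.0376  0.1636] F_mould [0.1  1.11 0.72] w 0.004
```

carry_out([
  [[0.1,0,0],[0,0,0],1],
])

```text
clock: 13.82
ee_pos: [0.5755, 0.0515, 0.1604]
ee_rot: [1.25, 1.189, -1.23]
wrist_force: [0.8, -0.1, 1.0]
width: 0.007
```

carry_out([
  [[0.1,0,0],[0,0,0],1],
])

```text
clock: 13.9
ee_pos: [0.5753, 0.0512, 0.1571]
ee_rot: [1.249, 1.19, -1.231]
wrist_force: [0.4, 1.3, 0.4]
width: 0.01
```

carry_out([
  [[0.1,0,0],[0,0,0],1],
])

```text
clock: 13.98
ee_pos: [0.575, 0.0508, 0.1536]
ee_rot: [1.249, 1.19, -1.232]
wrist_force: [0.6, 1.5, -0.0]
width: 0.007
```

Run:
```python
from h import *
st()
f,T,m=look("w18")
```

```text
t 13.98 mould pos [-0.0745  0.0368  0.1536] F_mould [ 0.58  1.49 -0.01] w 0.007
t 13.98 mould pos [-0.0745  0.0368  0.1536] F_mould [ 0.58  1.49 -0.01] w 0.007
```

View pics/w18.png

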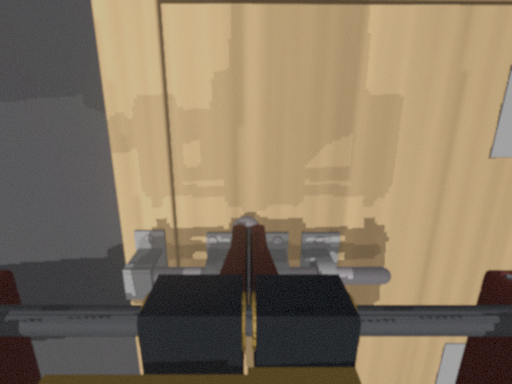

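The knob peeks out under the fingertip at (248,222). A little further down, until the stop is felt.

carry_out([
  [[0.05,0,0],[0,0,0],1],
])

```text
clock: 14.12
ee_pos: [0.5747, 0.0505, 0.1512]
ee_rot: [1.248, 1.191, -1.234]
wrist_force: [0.9, 3.5, 9.1]
width: 0.007
```

carry_out([
  [[0.04,0,0],[0,0,0],1],
])

```text
clock: 14.2
ee_pos: [0.5749, 0.0505, 0.1512]
ee_rot: [1.249, 1.19, -1.233]
wrist_force: [-2.1, 1.4, 9.1]
width: 0.006
```

Run:
```python
from h import *
st()
```

```text
t 14.2 mould pos [-0.0746  0.0366  0.1512] F_mould [-2.13  1.32  9.13] w 0.006
```

The stop is felt at z 0.151 (expected 0.152 for the handle fully down). Retreating and checking.

carry_out([
  [[-0.2,0,0],[0,0,0],1],
  [[-0.8,0,0],[0,0,0],1],
  [[-1,0,0],[0,0,0],1],
  [[-0.5,0,0.9],[0,0,0],1],
  [[0,0,0.9],[0,0,0],1],
])

```text
clock: 14.62
ee_pos: [0.5713, 0.0063, 0.2134]
ee_rot: [1.242, 1.196, -1.234]
wrist_force: [-0.1, -1.0, 0.7]
width: 0.009
```

carry_out([
  [[-0.3,0,0.9],[0,0,0],1],
  [[-0.3,0,0.9],[0,0,0],1],
  [[0,0,0.9],[0,0,0],1],
  [[0,0,0],[0,0,0],1],
  [[0,0,0],[0,0,0],1],
])

```text
clock: 15.03
ee_pos: [0.5681, -0.0688, 0.2299]
ee_rot: [1.243, 1.191, -1.239]
wrist_force: [0.6, -0.0, -0.8]
width: 0.007
```

Run:
```python
from h import *
from plant import *
from scipy.optimize import least_squares
f,T,m=look("w19")
k=m.reshape(-1,3);k=k[(k[:,2]>139)&(k[:,2]<180)&(abs(k[:,0]+76)<12)&(k[:,1]>30)&(k[:,1]<60)];print(len(k),k.mean(0))
r=least_squares(lambda c:np.linalg.norm(k-c,axis=1)-9,k.mean(0)-[0,0,5],loss='soft_l1');print('knob',r.x,np.abs(r.fun).mean(),'theta',np.arctan2(r.x[2]-129,r.x[1])-.262)
f=grab_frame("top");m=w2m(cloud(f))
a=(m[...,0]>-.11)&(m[...,0]<.06)&(m[...,1]>.06)&(m[...,1]<.16)&(m[...,2]>.09)&(m[...,2]<.125)
p=np.polyfit(m[a][:,0],m[a][:,2],1);print('lid',-np.arctan(p[0]),np.polyval(p,[.14,-.12]))
```

```text
t 15.03 mould pos [-0.0761 -0.0829  0.2299] F_mould [ 0.55  0.02 -0.8 ] w 0.007
509 [-75.3150412   38.43993251 147.20360924]
knob [-75.3064472   39.41334472 141.19262624] 0.39638802448663674 theta 0.03801505156419771
lid 0.001256086441292568 [0.11015714 0.11048373]
```

View pics/w19.png

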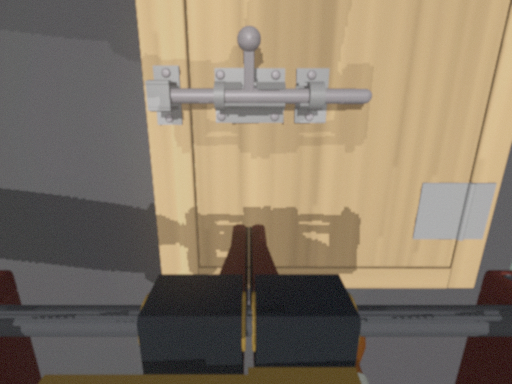

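The wrist view shows the handle down in the front notch: knob at (249,39), stem square through the gap, nose in the keeper at (158,96). Estimated turn is ≈0.04 and lid ≈0.001 rad, with nothing touched. Handing in.

Run:
```python
from plant import *
print(sign_off()); print(read_state()["clock"])
```

```text
the job is handed in; nothing more can be done
None
the job is handed in; nothing more can be done
```

The lid is shut and bolted, and I handed the job in at about 15 s on the robot's clock. `sign_off` gives no verdict, so success rests on my own checks below.

**What I did:** I pressed the lid shut and lifted the handle with a tilted, closed finger. I slid the bolt about 39.5 mm forward with the fingers loosely around the knob. The slide went about 2.5 mm past the notch, so I pulled it back until the camera showed stem and notch in line. I then turned the handle down into the front notch, pushed from above until it met its stop, and moved clear.

**Last checks:**

| Check | Reading | Limit |
|---|---|---|
| Lid angle | about 0.001 rad | under 0.008 rad |
| Handle turn, from camera | about 0.04 rad | under 0.12 rad |
| Bolt slide, from images | about 39.5 mm, nose in the keeper | over 36 mm |
| Robot contact | about 0 N at the wrist, tool well above the bolt | touching nothing |

The fingertip stopped at 151 mm, against an expected 152 mm for a handle fully down. The camera's 0.04 rad is slightly above the -0.01 rad the same method gave in the rear notch. I put that down to about 1–2 mm of measurement error.

**What went wrong or was not checked:**
- **Hard touch on the lid:** while I moved the tilted tool into place, the closed fingertips pressed on the lid with about 105 N. That is under the 120 N wrist limit, but unintended. If those fingertips count as the gripper's body, it would break the 40 N limit.
- **Final push on the knob:** it reached about 9 N at the stop, more than the advised 4 N, though I expect the handle's total load stayed under 45 N.
- **Bystanders:** I did not measure them again at the end. The arm never came close to them.

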